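# Refit the spark cassette and grating of a bench downdraft box

## Task

Get the blue bench downdraft box ready for grinding: push the spark-trap cassette (red face plate, black handle) into the slot in its front, letting the cassette itself, never the fingers, open the sprung dust flap, until the face plate is fully home against the front. Then refit the bar grating in the top: tilted, bring one long edge under the yellow overhanging lip, then lower the other edge under control until the grating lies flat on its seat, hooked under the lip. Leave everything else on the bench where it is.

Things in the scene. Friction and masses are not known exactly. Their poses are not given: they have to be found in the camera images.
- downdraft: Fixed blue bench downdraft box, 280 (x) x 220 (y) x 92 mm high, origin under its centre, z up. Slotted front faces its own -x; a black hose leaves at +x; the -y side carries the yellow lip and is turned to the robot. The top has a recess for the grating, open down to the cassette space: x -84..+104, y -68..+68, ledge all round at height 84, rim at 92.
- slot (a point): Middle of the front slot, at its floor, on the outer face (box frame: x -140, y 0, height 26 mm); axes as the box. Slot 106 wide, 32 high; level floor and side guides run on inside, the cassette slides in along +x. The sill is rounded.
- flap_hinge (a point): Hinge axis of the flap, parallel to the box's y, 8 behind the outer face, 32.5 above the slot floor.
- flap (a joint): Yellow sprung dust flap hung from the slot's top edge, 31 mm long, 100 wide. 0 = shut (hanging upright), grows as it is pushed inward and up, stop at 1.5 rad. A spring always closes it: 0.025 N m shut, 0.08 open; 1 N at its lower edge starts it, and it presses with about 2.5 N on a cassette sliding under it.
- cassette_grip (a point): Where to grip the black handle: 40 mm behind the face plate's inner side, 26 above the cassette's underside. The handle is a bar 60 long (x) x 22 wide (y), from 12 to 38 above that underside. Axes as the cassette: x to the nose, z up.
- cassette: Loose spark-trap cassette, 0.26-0.40 kg, lying flat; origin on its underside below the inner side of its red face plate (4 thick, 118 wide, 44 high). Mesh body runs 130 mm to +x, 96 wide, 26 thick, nose corners rounded 18; handle runs 64 to -x. Centre of mass 20 ahead of the origin. Home: face plate on the box front, origin at point slot, x along the box's x, flap lying on it.
- grating: Loose steel bar grating, 0.30-0.48 kg, 180 (x) x 130 (y) x 6 mm, origin under its centre, lying flat. A green lifting tab stands upright in its middle: 50 long (x), 10 thick (y), 6 to 46 above the underside. The same either way round (half a turn).
- grating_grip (a point): Point to grip on the tab: its middle, 32 above the grating's underside; axes as the grating.
- edge_a (a point): Middle of the grating's long edge on its -y side, half-way up its thickness.
- edge_b (a point): Middle of the grating's long edge on its +y side, half-way up its thickness.
- lip_edge (a point): Middle of the yellow lip's free edge, on its underside (box frame: x 10, y -52, height 97 mm). The lip (3 thick, top at 100, 196 long) overhangs the recess from y -68 to -52: 16 mm, more than the play, so the grating cannot be dropped straight in. Gap between ledge and lip: 13 high.
- seat (a point): Middle of the recess at ledge level (box frame: x 10, y 0, height 84 mm). Seated grating: origin here within the recess's play (4 mm either way along x, 3 along y), x parallel to the box's x, flat on the ledge.
- bracket_a: Bystander: small welded steel hat bracket, 82 x 40 x 40.
- bracket_b: Bystander: another such bracket.
- hammer: Bystander: hammer, 280 long, lying.
- tube: Bystander: offcut of square steel tube, 160 x 40 x 40, lying.
- carton: Bystander: small open cardboard box, 90 x 70 x 55.
- spray_can: Bystander: spray can, 64 across, 170 high, standing.
- square: Bystander: red magnetic welding square, about 110 x 100 x 20.
Not all that is in view belongs to the job. Leave any orange look-alike of the cassette alone.

How it is judged:
On the way, in this order (a step that is already met when the one before it is completed fails the run):
1. the cassette, in the mouth of the slot, holds the flap open (value of joint flap above 0.7 rad and contact force between cassette and flap above 0.1 N and x of cassette in the frame of slot below -0.01 m), for 0.1 s.
2. the cassette is home: face plate within 4 mm of the front, straight in the slot (x of cassette in the frame of slot above -0.004 m and z of cassette in the frame of slot between -0.004 and 0.004 m and value of joint flap above 1 rad), for 0.2 s.
3. one long edge of the grating is under the lip (by 4 mm or more) while the grating is still tilted (3.5 degrees or more) (angle between grating's own z axis and vertical between 0.06 and 0.6 rad and y of grating in the frame of seat above -0.02 m and angle between the x axis of grating and the x axis of downdraft, either way round below 0.1 rad and ((y of edge_a in the frame of lip_edge below -0.004 m and z of edge_a in the frame of lip_edge below 0 m) or (y of edge_b in the frame of lip_edge below -0.004 m and z of edge_b in the frame of lip_edge below 0 m))), for 0.1 s.
At the end, for the whole second after the job is handed in: Cassette home: face plate within 4 mm of the front, on the slot floor within 4 mm, flap lying open on it. Grating flat (0.03 rad, within 3 mm of the ledge), origin within 8 mm of site seat, square within 0.08 rad, so hooked under the lip. Both released and at rest (all of step 2 and distance between grating and seat below 0.008 m and z of grating in the frame of seat below 0.003 m and angle between grating's own z axis and vertical below 0.03 rad and angle between the x axis of grating and the x axis of downdraft, either way round below 0.08 rad and linear speed of each of grating, cassette below 0.02 m/s); the robot touches nothing.
It fails at once if the fingers push on the flap (contact force between the fingers and flap above 1 N).
It fails at once if the grating is dropped or thrown (moving faster than 0.5 m/s with no finger on it) (contact force between the fingers and grating below 0.05 N and linear speed of grating above 0.5 m/s).
It fails at once if a bystander is moved by more than 30 mm (distance of any of bracket_a, bracket_b, hammer, tube, carton, spray_can, square from where it was at the start of the episode above 0.03 m).
It also fails if it takes over 58 s, if anything falls off the work surface, if the arm or the gripper's body presses on something with over 40 N, if the wrist force passes 120 N, or if a joint passes its speed limit or range.

## Robot

A 7-joint arm with a two-finger parallel gripper is mounted at the origin on the work surface. World frame = base frame: x ahead of the robot, y to its left, z up, the work surface at z = 0. Lengths are in m, angles in rad, forces in N, time in s.
With the tool pointing down it reaches from about 0.425 to 0.875 m from the base axis. Payload 4.7 kg.
Tool frame: the origin (TCP) lies at the very end of the fingers, on their centre line; the grasp point (between the pads) lies 19 mm behind it; x points along the fingers, z is the direction in which the jaws open and shut, and the axes are right-handed (so a half turn about x gives the same grasp; the last joint's range is limited). The gripper opens to 87 mm and grips with 3 to 60 N. Pads are 19 mm wide; open, the fingers measure 117 mm over their backs; the gripper's body (75 mm by 190 mm) begins 51 mm behind the grasp point.
Start: joints at [-1.11, 0.321, -0.07, 1.45, 0.023, 1.371, -0.057], TCP at [0.281, 0.586, 0.223] pointing down, gripper open.
Joint ranges: [-2.86, 2.86], [-0.3, 2.09], [-1.38, 1.24], [0.06, 2.45], [-1.56, 4.7], [0.09, 2.05], [-2.69, 2.69]. Speed limits (rad/s): [2.57, 2.57, 3.14, 3.14, 3.14, 3.14, 3.14].

## Interface

Orientations are given as a rotation vector (axis times angle).
In Python, from bench import * gives the robot as it stands.
- The arm moves only by the shell command python3 -m handwheel 'ROWS' [OPENING] [FORCE]. ROWS is JSON, a list of rows, each an object with "xyz": the shift along the world's x, y, z in cm, a list of three; "angular": the turn, a rotation vector about the world's x, y, z in degrees, a list of three. A call has 1 to 5 rows; each row shifts and turns the pose as measured when the row begins; what a row does not reach is not made up. A row lasts 1/12 s, in which the tool goes at most 41.7 mm and 7.16 degrees, less where a joint would pass 70% of its speed; a pose out of reach is approached as far as the arm can. A call with a gripper value outside its range is refused whole. OPENING is the finger opening in cm, from 0 to 8.7, set as the call begins (- or left out, the last holds). The fingers move at their own pace and stop on an object; FORCE is the grip in N (left out, the last holds). Time passes only in rows, so rows that do not move let the fingers close. It gives the time, the measured TCP pose, the force and the opening at its end, in the units of the state.
- get_state(): the state, without advancing time (a new reading comes with each control period).
- get_image(name): name is "side" or "top"; returns a dict with "pixels" (400x640x3 uint8, blue, green, red), "K" (3x3 intrinsics, pixels), "dist" ([k1, k2, p1, p2, k3] as OpenCV has them; the pictures are not rectified), "cam_to_world" (4x4, takes a point from camera to world coordinates). Camera axes: x right, y down, z forward; pixel columns grow to the right and rows downward; lengths in m; the calibration is good to about 2 mm. A picture is of the moment at which its call begins. There is no depth.
- close_job(): hands the job in, once; it reports no verdict.
The state is a dict: "time": time; "joint_positions": joint angles; "qd": joint speeds; "joint_torque": joint torques, N m; "position": TCP position; "tool_rot": TCP orientation; "ft_force": force on the tool from outside, world axes, zero at the start; "torque": the same for the moment, N m; "grip_width": opening from 0.0 (shut) to 1.0 (fully open).
Only numpy, scipy, OpenCV 4.12 (cv2) and the standard library are available. Lean on these libraries where they do the work, as an engineer would, in place of code of your own. Each camera call takes 0.05 s, during which the arm holds its last target.

## Working session

There is one attempt and no reset: what is moved stays moved. The work goes in short steps, Python scripts to look and compute and a shell command to move; the robot and the scene stay as the last step left them, time stands still between calls to the robot, and variables do not carry over. Pictures are saved under pics/ and viewed, and the job is handed in when it is done.

```bash
mkdir -p pics; ls; python3 - <<'E'
from bench import *
import cv2
s=get_state();print(s)
for n in ["side","top"]:
    d=get_image(n);cv2.imwrite(f"pics/{n}0.png",d["pixels"]);print(n,d["K"],d["dist"],d["cam_to_world"])
E
```

```text
pics
{'time': 0.0, 'joint_positions': array([-1.10986402,  0.32181327, -0.07005673,  1.45165317,  0.02263131,
        1.37082035, -0.056938  ]), 'qd': array([-2.51213469e-04,  4.96633169e-04,  6.48703346e-04,  1.50372822e-03,
       -4.09939934e-05,  1.06837117e-03, -1.63025703e-03]), 'joint_torque': array([-4.87593479e-04, -4.91269720e+01, -4.04511597e-01, -3.12531817e+01,
       -6.40664343e-02,  4.36769030e-02,  1.87696951e-04]), 'position': array([0.28070509, 0.58565142, 0.2214786 ]), 'tool_rot': array([-0.87518555,  1.38964471,  0.87332973]), 'ft_force': array([-0.66364493, -0.5536991 , -0.05727199]), 'torque': array([-0.04070537, -0.00180245,  0.03029326]), 'grip_width': 0.9992406461558805}
side [[497.9974369    0.         323.5661809 ]
 [  0.         497.9974369  189.36262349]
 [  0.           0.           1.        ]] [0.0412689 0.        0.        0.        0.       ] [[ 0.85215006 -0.4002853   0.33706372  0.03992309]
 [-0.52325355 -0.64343145  0.55875012 -0.66064134]
 [-0.00678206 -0.65250873 -0.75775085  1.12139135]
 [ 0.          0.          0.          1.        ]]
top [[364.44170269   0.         317.68177938]
 [  0.         364.44170269 192.69699486]
 [  0.           0.           1.        ]] [0.00048232 0.         0.         0.         0.        ] [[ 0.02777105 -0.99820473  0.05306677  0.43827133]
 [-0.99942582 -0.02669578  0.02086523  0.08085384]
 [-0.01941111 -0.05361575 -0.99837296  1.21640995]
 [ 0.          0.          0.          1.        ]]
```

View pics/side0.png

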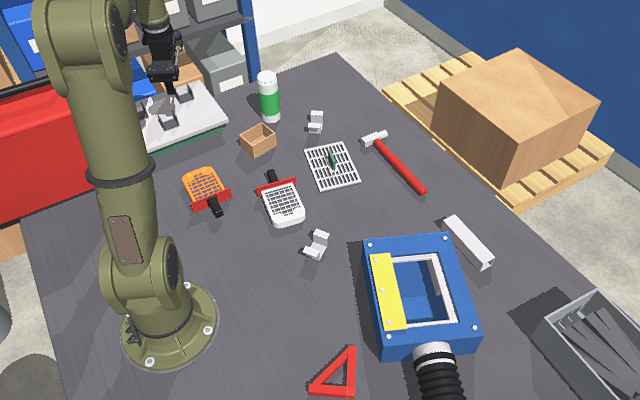

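View pics/top0.png

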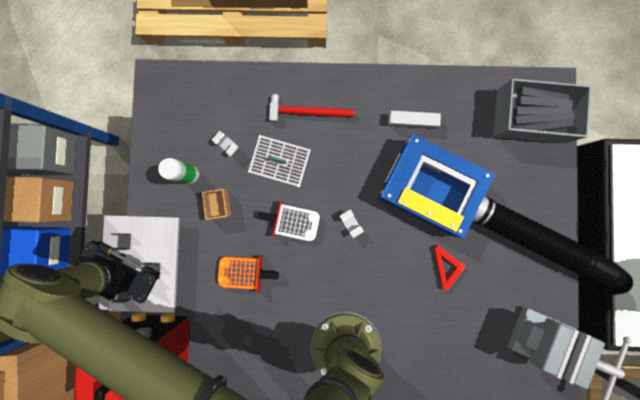

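Cassette candidates: the orange-bodied one (top view 240,272) and the grey mesh one with a red face plate and black handle (top view 290,221). The grey one fits because the orange look-alike is to be left alone. I'll confirm it in enlarged crops.

```bash
python3 - <<'E'
import cv2,numpy as np
t=cv2.imread("pics/top0.png")
a=cv2.resize(t[125:300,200:365],None,fx=3.4,fy=3.4,interpolation=cv2.INTER_CUBIC)
cv2.imwrite("pics/top0_l.png",a)
b=cv2.resize(t[125:245,370:510],None,fx=5,fy=5,interpolation=cv2.INTER_CUBIC)
cv2.imwrite("pics/top0_r.png",b)
s=cv2.imread("pics/side0.png")
cv2.imwrite("pics/side0_r.png",cv2.resize(s[220:375,340:500],None,fx=3.8,fy=3.8,interpolation=cv2.INTER_CUBIC))
cv2.imwrite("pics/side0_l.png",cv2.resize(s[130:240,240:370],None,fx=5,fy=5,interpolation=cv2.INTER_CUBIC))
E
```

```text
(no output)
```

View pics/top0_l.png

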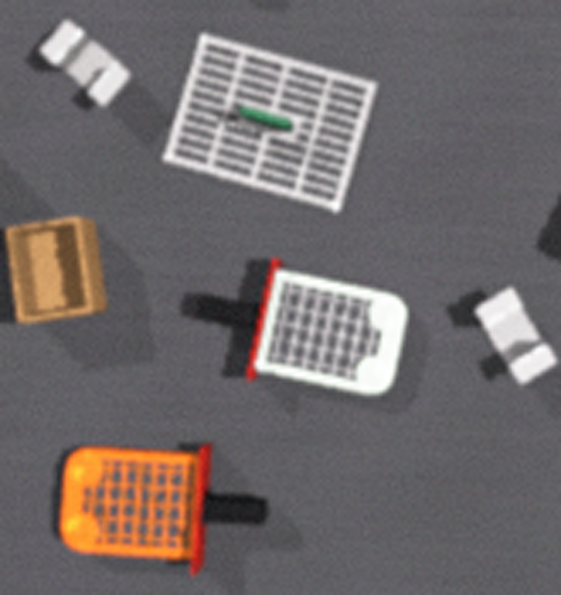

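View pics/top0_r.png

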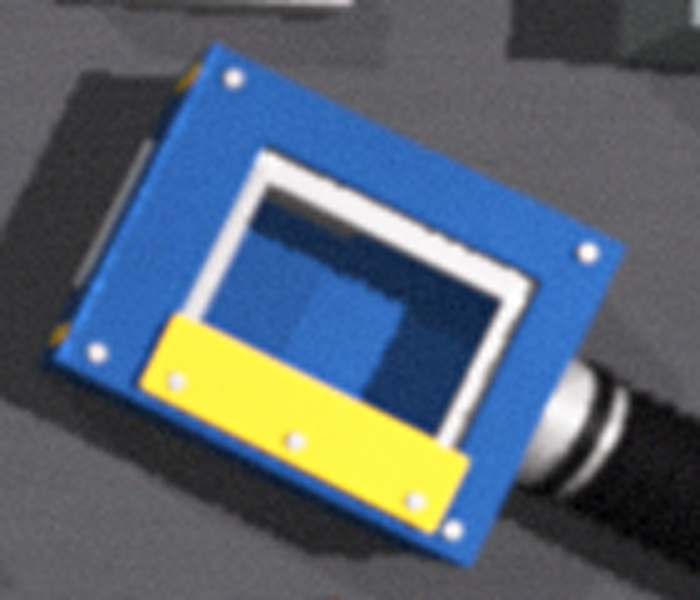

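View pics/side0_l.png

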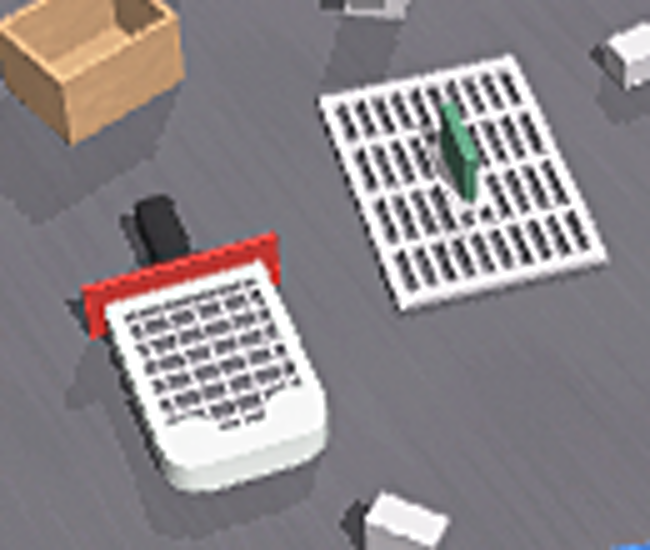

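View pics/side0_r.png

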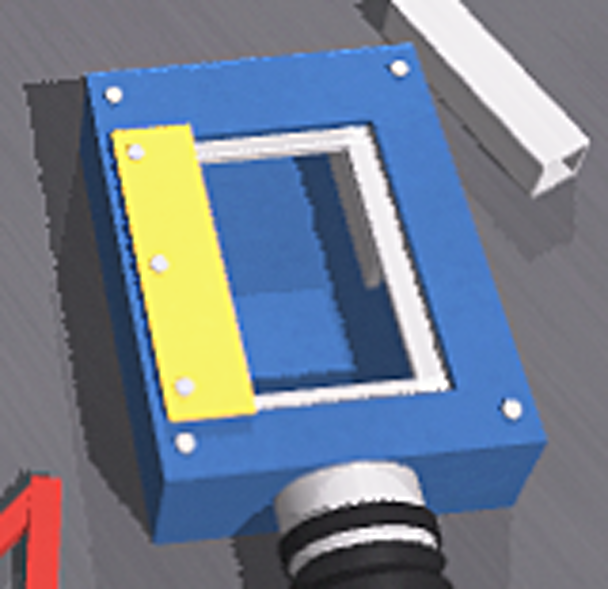

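```bash
cat > h.py <<'E'
import numpy as np,cv2
from scipy.optimize import least_squares
from scipy.spatial.transform import Rotation as R
try:
    CAL=np.load("cal.npz")
except Exception:
    from bench import get_image
    d={}
    for n in("side","top"):
        i=get_image(n)
        for k in("K","dist","cam_to_world"): d[n+k]=np.array(i[k])
    np.savez("cal.npz",**d);CAL=np.load("cal.npz")
def proj(n,P):
    T=np.linalg.inv(CAL[n+"cam_to_world"])
    return cv2.projectPoints(np.atleast_2d(P).astype(float),cv2.Rodrigues(T[:3,:3])[0],T[:3,3],CAL[n+"K"],CAL[n+"dist"])[0][:,0]
def place(p,P):
    P=np.atleast_2d(P)/1000.; c,s=np.cos(p[2]),np.sin(p[2])
    return np.c_[p[0]+c*P[:,0]-s*P[:,1],p[1]+s*P[:,0]+c*P[:,1],P[:,2]]
def px(c,sc,off): return (np.array(c,float)+.5)/sc-.5+np.array(off)
def fit(obs,p0):
    def f(p): return np.concatenate([(proj(n,place(p,m))-q).ravel() for n,m,q in obs])
    r=least_squares(f,p0,loss="soft_l1"); return r.x,r.fun.reshape(-1,2)
E
python3 - <<'E'
from h import *
TL=(3.4,(200,125));TR=(5,(370,125));SL=(5,(240,130));SR=(3.8,(340,220))
box=[("top",[[-140,110,92],[140,110,92],[140,-110,92],[-140,-110,92]],px([(215,42),(625,245),(475,568),(52,357)],*TR)),
("side",[[-140,-110,92],[-140,110,92],[140,110,92],[140,-110,92]],px([(88,75),(413,45),(545,438),(165,480)],*SR))]
cas=[("top",[[-2,59,44],[-2,-59,44],[0,48,26],[0,-48,26],[-64,0,38]],px([(275,260),(250,378),(281,270),(256,370),(185,301)],*TL)),
("side",[[0,59,0],[0,59,44],[0,-59,0],[0,-59,44]],px([(280,275),(277,233),(92,335),(85,290)],*SL))]
gr=[("top",[[-90,65,6],[90,65,6],[90,-65,6],[-90,-65,6]],px([(200,35),(377,83),(340,212),(163,158)],*TL)),
("side",[[-90,65,6],[-90,-65,6],[90,-65,6],[90,65,6]],px([(515,55),(320,98),(403,312),(607,262)],*SL))]
ps={}
for n,o,p0 in(("box",box,[.6,-.2,-2]),("cas",cas,[.5,.2,-1.7]),("gr",gr,[.65,.2,-1.8])):
    p,r=fit(o,p0);ps[n]=p;print(n,p.round(4),np.degrees(p[2]).round(2));print(r.round(1).tolist())
    for v in o:
        q,_=fit([v],p);print("  only",v[0],q.round(4))
np.savez("poses.npz",**ps)
imgs={n:cv2.resize(cv2.imread(f"pics/{n}0.png"),None,fx=4,fy=4,interpolation=cv2.INTER_CUBIC) for n in("top","side")}
def poly(pose,P,col,closed=True):
    for n in imgs:
        q=((proj(n,place(pose,P))+.5)*4-.5)
        cv2.polylines(imgs[n],[np.round(q).astype(int)],closed,col,1)
b=ps["box"]
sq=lambda x0,x1,y0,y1,z:[[x0,y0,z],[x1,y0,z],[x1,y1,z],[x0,y1,z]]
poly(b,sq(-140,140,-110,110,92),(0,0,255));poly(b,sq(-84,104,-68,68,92),(0,0,255));poly(b,sq(-88,108,-68,-52,100),(255,0,255))
poly(b,[[-140,-53,26],[-140,53,26],[-140,53,58],[-140,-53,58]],(0,255,0))
c=ps["cas"];poly(c,sq(0,130,-48,48,26),(0,0,255));poly(c,[[-4,-59,44],[-4,59,44],[0,59,44],[0,-59,44]],(255,0,0));poly(c,sq(-64,-4,-11,11,38),(0,255,255));poly(c,[[0,-59,0],[0,59,0],[0,59,44],[0,-59,44]],(0,255,0))
g=ps["gr"];poly(g,sq(-90,90,-65,65,6),(0,0,255));poly(g,sq(-25,25,-5,5,46),(0,0,255))
cv2.imwrite("pics/ov_tl.png",imgs["top"][500:1000,780:1440]);cv2.imwrite("pics/ov_tr.png",imgs["top"][500:980,1480:2040])
cv2.imwrite("pics/ov_sl.png",imgs["side"][520:1000,960:1480]);cv2.imwrite("pics/ov_sr.png",imgs["side"][900:1480,1360:2000])
E
```

```text
box [ 0.533  -0.2653 -2.0128] -115.32
[[0.3, -0.3], [0.6, -0.4], [-0.7, -0.8], [1.3, -0.1], [-1.1, -0.6], [-0.6, -0.6], [0.2, 0.8], [-0.4, 0.1]]
  only top [ 0.5317 -0.264  -2.0126]
  only side [ 0.5339 -0.2659 -2.0151]
cas [ 0.4163  0.2326 -1.7503] -100.29
[[0.2, -1.4], [-0.2, -0.1], [-1.1, -0.7], [0.1, -1.3], [4.3, 0.5], [-0.1, 1.4], [-0.3, -0.1], [-0.6, 0.5], [-0.8, -0.3]]
  only top [ 0.4141  0.2327 -1.7684]
  only side [ 0.4182  0.2332 -1.7275]
gr [ 0.6086  0.236  -1.8284] -104.76
[[1.3, -0.7], [0.5, -0.1], [0.4, -0.8], [1.0, 0.0], [-0.7, 0.2], [-0.6, 0.0], [-1.1, -1.7], [-0.3, -1.3]]
  only top [ 0.6072  0.2387 -1.8249]
  only side [ 0.6087  0.2322 -1.8296]
```

View pics/ov_tl.png

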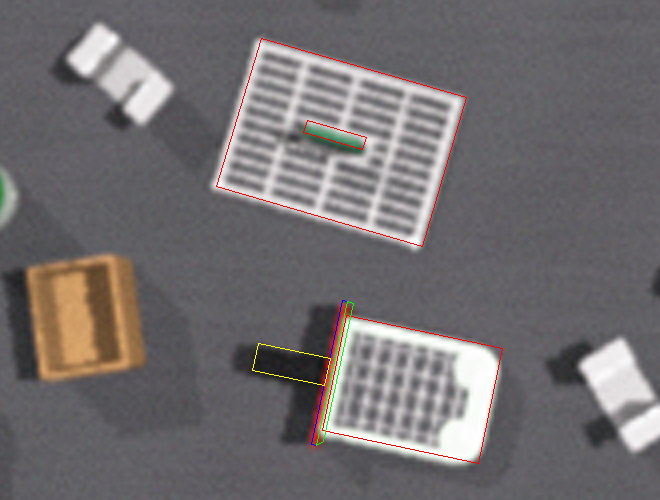

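View pics/ov_tr.png

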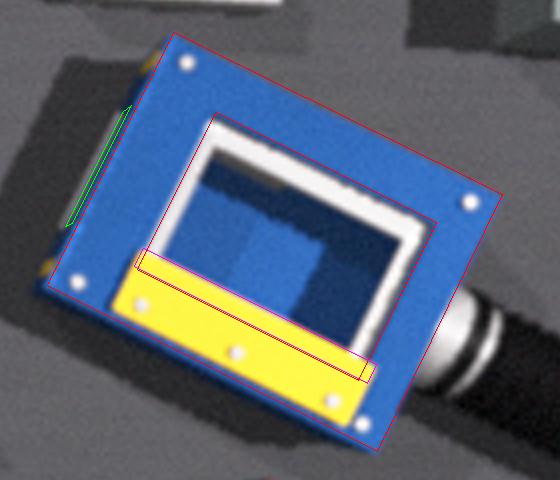

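View pics/ov_sl.png

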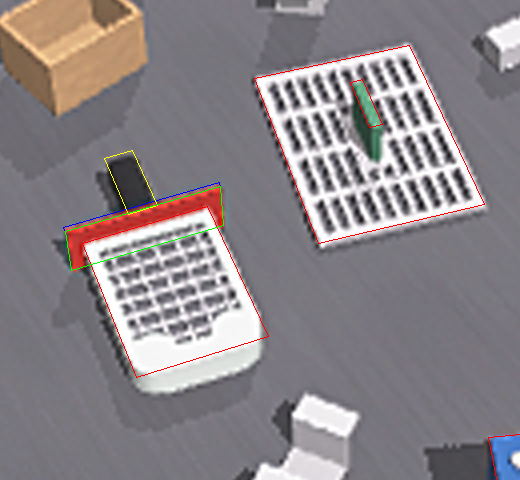

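View pics/ov_sr.png

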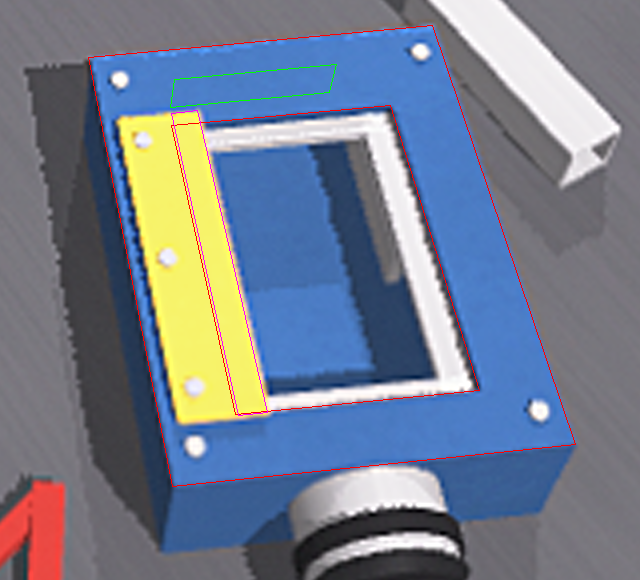

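The crops confirm it: the cassette is the grey mesh body at top view (290,221), with its nose toward the box. The grating is at (280,160), the box at (437,185) and the slot faces upper left. Overlays agree to about 1 px. Now the tool geometry.

```bash
cat > g.py <<'E'
from h import *
from bench import *
ps=np.load("poses.npz")
def toolR(yaw_jaw,flip=1):
    # tool pointing down, jaw(z) along yaw
    z=np.array([np.cos(yaw_jaw),np.sin(yaw_jaw),0]);x=np.array([0,0,-1.]);y=np.cross(z,x);return R.from_matrix(np.c_[x,y,z])
def delta(goal_p,goal_R):
    s=get_state();c=R.from_rotvec(s["tool_rot"])
    d=(goal_p-s["position"])*100;w=np.degrees((goal_R*c.inv()).as_rotvec())
    return d.round(2),w.round(2)
def st():
    s=get_state();m=R.from_rotvec(s["tool_rot"]).as_matrix()
    print("t %.2f"%s["time"],"tcp",s["position"].round(4),"x",m[:,0].round(3),"jawyaw %.2f"%np.degrees(np.arctan2(m[1,2],m[0,2])),"F",s["ft_force"].round(1),"q",s["joint_positions"].round(2),"w %.2f cm"%(s["grip_width"]*8.7))
E
python3 - <<'E'
from g import *
st()
c=ps["cas"]
for k,P in(("handle",[-44,0,29]),):print(k,place(c,[P]).round(4))
b=ps["box"]
for o in(-150,0):print("cas org",o,place(b,[[-140+o,0,26]]).round(4),"grip",place(b,[[-140+o-44,0,55]]).round(4))
print("seat",place(b,[[10,0,84]]).round(4), "jaw cas",np.degrees(c[2])+90,"box",np.degrees(b[2])+90,"gr",np.degrees(ps["gr"][2])+90)
for n,T,g in(("hammerhead","top",(273,107)),("br","top",(349,222)),("br2","top",(224,144)),("carton","top",(216,204)),("tube","top",(414,119))):
    K=CAL["topK"];u=np.linalg.inv(K)@[*g,1];M=CAL["topcam_to_world"];d=M[:3,:3]@u;l=(0.02-M[2,3])/d[2];print(n,(M[:3,3]+l*d).round(3))
g=place(c,[[-44,0,29]])[0];g[2]=.010
for z in(.12,.010):
    g[2]=z;print(delta(g,toolR(c[2]+np.pi/2)))
E
```

```text
t 0.20 tcp [0.2808 0.5859 0.2219] x [-0.    -0.001 -1.   ] jawyaw 64.40 F [-0.6 -0.   0.2] q [-1.11  0.32 -0.07  1.45  0.02  1.37 -0.06] w 8.71 cm
handle [[0.4242 0.2759 0.029 ]]
cas org -150 [[ 0.657  -0.0032  0.026 ]] grip [[0.6759 0.0366 0.055 ]]
cas org 0 [[ 0.5929 -0.1388  0.026 ]] grip [[ 0.6117 -0.099   0.055 ]]
seat [[ 0.5287 -0.2744  0.084 ]] jaw cas -10.285094135380291 box -25.323514618835816 gr -14.7602693310765
hammerhead [0.784 0.263 0.02 ]
br [0.409 0.001 0.02 ]
br2 [0.656 0.422 0.02 ]
carton [0.456 0.44  0.02 ]
tube [ 0.754 -0.206  0.02 ]
(array([ 14.34, -31.  , -10.19]), array([ 4.000e-02, -6.000e-02, -7.469e+01]))
(array([ 14.34, -31.  , -21.19]), array([ 4.000e-02, -6.000e-02, -7.469e+01]))
```

```bash
python3 -m handwheel '[{"xyz":[1.3,-2.8,-0.9],"angular":[0,0,-6.8]},{"xyz":[1.3,-2.8,-0.9],"angular":[0,0,-6.8]},{"xyz":[1.3,-2.8,-0.9],"angular":[0,0,-6.8]},{"xyz":[1.3,-2.8,-0.9],"angular":[0,0,-6.8]},{"xyz":[1.3,-2.8,-0.9],"angular":[0,0,-6.8]}]' 6 && python3 -m handwheel '[{"xyz":[1.3,-2.8,-0.9],"angular":[0,0,-6.8]},{"xyz":[1.3,-2.8,-0.9],"angular":[0,0,-6.8]},{"xyz":[1.3,-2.8,-0.9],"angular":[0,0,-6.8]},{"xyz":[1.3,-2.8,-0.9],"angular":[0,0,-6.8]},{"xyz":[1.3,-2.8,-0.9],"angular":[0,0,-6.8]}]' && cat > tgt.py <<'E'
import sys
from g import *
E
python3 - <<'E'
from g import *
st();c=ps["cas"];g=place(c,[[-44,0,29]])[0];g[2]=.01;print(delta(g,toolR(c[2]+np.pi/2)))
E
```

```text
time: 0.62
position: [0.3401, 0.449, 0.1752]
tool_rot: [-0.403, 1.531, 0.414]
ft_force: [-0.1, -0.7, 0.1]
grip_width: 0.731
time: 1.03
position: [0.4064, 0.3014, 0.1278]
tool_rot: [0.085, 1.567, -0.075]
ft_force: [2.1, -0.4, -0.5]
grip_width: 0.694
t 1.03 tcp [0.4064 0.3014 0.1278] x [ 0.003  0.007 -1.   ] jawyaw -5.83 F [ 2.1 -0.4 -0.5] q [-0.89  0.08  0.21  1.94 -0.02  1.12 -0.77] w 6.03 cm
(array([  1.78,  -2.55, -11.78]), array([-0.38,  0.17, -4.45]))
```

Close tracking (a small lag). Fine-align above, then check.

```bash
python3 -m handwheel '[{"xyz":[1.0,-1.5,-1.5],"angular":[0,0,-4.4]},{"xyz":[0.6,-0.8,-2.0],"angular":[0,0,0]},{"xyz":[0,0,-2],"angular":[0,0,0]},{"xyz":[0,0,0],"angular":[0,0,0]}]' && python3 - <<'E'
from g import *
st();c=ps["cas"];g=place(c,[[-44,0,29]])[0];g[2]=.01;print(delta(g,toolR(c[2]+np.pi/2)))
for n in("side","top"):
    d=get_image(n);cv2.imwrite(f"pics/{n}1.png",d["pixels"])
cv2.imwrite("pics/a1.png",np.hstack([cv2.resize(cv2.imread("pics/side1.png")[120:250,200:330],None,fx=3,fy=3),cv2.resize(cv2.imread("pics/top1.png")[150:280,200:330],None,fx=3,fy=3)]))
E
```

```text
time: 1.37
position: [0.4264, 0.2671, 0.0703]
tool_rot: [0.162, 1.561, -0.156]
ft_force: [-1.0, 0.3, 0.2]
grip_width: 0.687
t 1.37 tcp [0.4264 0.2671 0.0703] x [ 0.004  0.004 -1.   ] jawyaw -11.60 F [-1.   0.3  0.2] q [-0.84  0.14  0.24  2.   -0.04  1.   -0.78] w 5.98 cm
(array([-0.23,  0.88, -6.03]), array([-0.22,  0.25,  1.32]))
```

View pics/a1.png

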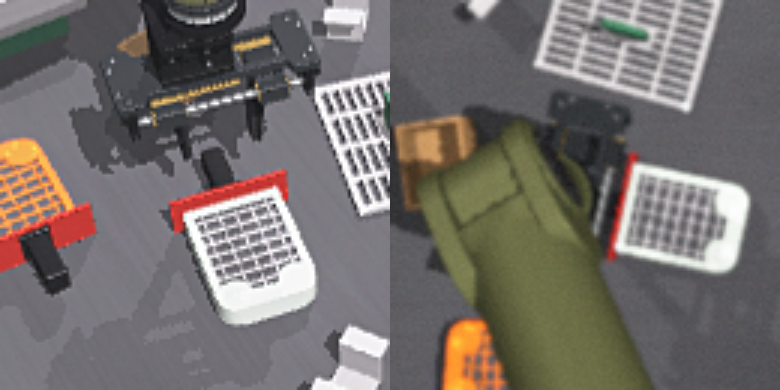

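The side view shows the fingers astride the handle (215,170). Descending with the remaining correction.

```bash
python3 -m handwheel '[{"xyz":[-0.2,0.8,-2],"angular":[0,0,1.3]},{"xyz":[0,0,-2],"angular":[0,0,0]},{"xyz":[0,0,-1.3],"angular":[0,0,0]},{"xyz":[0,0,-0.5],"angular":[0,0,0]},{"xyz":[0,0,0],"angular":[0,0,0]}]' && python3 - <<'E'
from g import *
st();c=ps["cas"];g=place(c,[[-44,0,29]])[0];g[2]=.01;print(delta(g,toolR(c[2]+np.pi/2)))
E
```

```text
time: 1.88
position: [0.4296, 0.2855, 0.0219]
tool_rot: [0.149, 1.55, -0.118]
ft_force: [-0.5, -0.4, -0.5]
grip_width: 0.685
t 1.88 tcp [0.4296 0.2855 0.0219] x [ 0.018  0.018 -1.   ] jawyaw -9.78 F [-0.5 -0.4 -0.5] q [-0.84  0.22  0.23  2.02 -0.07  0.88 -0.75] w 5.96 cm
(array([-0.54, -0.96, -1.19]), array([-1.01,  1.05, -0.52]))
```

```bash
python3 -m handwheel '[{"xyz":[-0.5,-0.9,-0.4],"angular":[-1,1,-0.5]},{"xyz":[0,0,0],"angular":[0,0,0]}]' && python3 - <<'E'
from g import *
st();c=ps["cas"];g=place(c,[[-44,0,29]])[0];g[2]=.01;print(delta(g,toolR(c[2]+np.pi/2)))
E
```

```text
time: 2.05
position: [0.4249, 0.2776, 0.0199]
tool_rot: [0.14, 1.565, -0.139]
ft_force: [0.4, -0.5, 0.4]
grip_width: 0.686
t 2.05 tcp [0.4249 0.2776 0.0199] x [ 0.001  0.001 -1.   ] jawyaw -10.19 F [ 0.4 -0.5  0.4] q [-0.84  0.22  0.23  2.02 -0.06  0.9  -0.75] w 5.97 cm
(array([-0.08, -0.17, -0.99]), array([-0.04,  0.09, -0.09]))
```

```bash
python3 -m handwheel '[{"xyz":[-0.1,-0.2,-0.9],"angular":[0,0,0]},{"xyz":[0,0,0],"angular":[0,0,0]}]' && python3 - <<'E'
from g import *
st();c=ps["cas"];g=place(c,[[-44,0,29]])[0];g[2]=.01;print(delta(g,toolR(c[2]+np.pi/2)))
E
```

```text
time: 2.22
position: [0.425, 0.2764, 0.0121]
tool_rot: [0.142, 1.563, -0.137]
ft_force: [-0.1, 0.0, 0.4]
grip_width: 0.692
t 2.22 tcp [0.425  0.2764 0.0121] x [ 0.004  0.003 -1.   ] jawyaw -10.19 F [-0.1  0.   0.4] q [-0.84  0.23  0.23  2.03 -0.07  0.88 -0.75] w 6.02 cm
(array([-0.08, -0.05, -0.21]), array([-0.16,  0.22, -0.09]))
```

```bash
python3 -m handwheel '[{"xyz":[-0.1,-0.1,-0.2],"angular":[0,0,0]},{"xyz":[0,0,0],"angular":[0,0,0]},{"xyz":[0,0,0],"angular":[0,0,0]},{"xyz":[0,0,0],"angular":[0,0,0]},{"xyz":[0,0,0],"angular":[0,0,0]}]' 0 55 && python3 -m handwheel '[{"xyz":[0,0,0],"angular":[0,0,0]},{"xyz":[0,0,0],"angular":[0,0,0]}]' && python3 -c "
from g import *
st()"
```

```text
time: 2.63
position: [0.4246, 0.2754, 0.0107]
tool_rot: [0.144, 1.562, -0.137]
ft_force: [-0.6, -1.1, -0.4]
grip_width: 0.395
time: 2.8
position: [0.4244, 0.2756, 0.0109]
tool_rot: [0.144, 1.562, -0.137]
ft_force: [-3.3, 0.6, 0.5]
grip_width: 0.251
t 2.80 tcp [0.4244 0.2756 0.0109] x [ 0.005  0.004 -1.   ] jawyaw -10.25 F [-3.3  0.6  0.5] q [-0.84  0.23  0.23  2.04 -0.07  0.88 -0.75] w 2.18 cm
```

Gripped at 2.2 cm. Lift and look.

```bash
python3 -m handwheel '[{"xyz":[0,0,0.5],"angular":[0,0,0]},{"xyz":[0,0,1.5],"angular":[0,0,0]},{"xyz":[0,0,2.5],"angular":[0,0,0]},{"xyz":[0,0,2.5],"angular":[0,0,0]},{"xyz":[0,0,0],"angular":[0,0,0]}]' && python3 - <<'E'
from g import *
st()
T=place(ps["box"],[[-140-160-44,0,0]])[0];T[2]=.09;print(delta(T,toolR(ps["box"][2]+np.pi/2)))
for n in("side","top"):
    d=get_image(n);cv2.imwrite(f"pics/{n}2.png",d["pixels"])
cv2.imwrite("pics/a2.png",cv2.resize(cv2.imread("pics/side2.png")[100:260,180:380],None,fx=3.5,fy=3.5))
E
```

```text
time: 3.22
position: [0.4207, 0.273, 0.08]
tool_rot: [0.139, 1.568, -0.142]
ft_force: [1.9, 1.1, -3.6]
grip_width: 0.25
t 3.22 tcp [0.4207 0.273  0.08  ] x [-0.002 -0.002 -1.   ] jawyaw -10.27 F [ 1.9  1.1 -3.6] q [-0.85  0.13  0.24  1.99 -0.04  1.03 -0.78] w 2.17 cm
(array([ 25.94, -22.74,   1.  ]), array([  0.07,  -0.15, -15.05]))
```

View pics/a2.png

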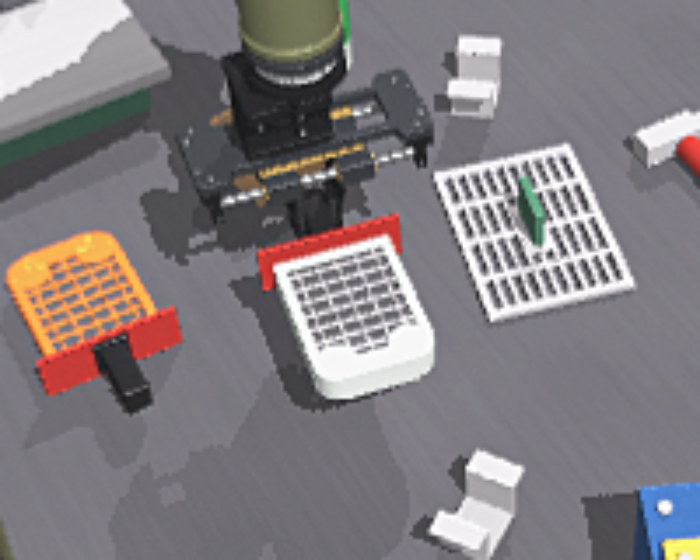

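The cassette is lifted and level; the orange one is untouched. Moving to the pre-insert pose.

```bash
python3 -m handwheel '[{"xyz":[1.3,-1.1,0.2],"angular":[0,0,-1]},{"xyz":[2.6,-2.2,0.2],"angular":[0,0,-1.5]},{"xyz":[2.6,-2.2,0.2],"angular":[0,0,-1.5]},{"xyz":[2.6,-2.2,0.1],"angular":[0,0,-1.5]},{"xyz":[2.6,-2.2,0.1],"angular":[0,0,-1.5]}]' && python3 -m handwheel '[{"xyz":[2.6,-2.2,0.1],"angular":[0,0,-1.5]},{"xyz":[2.6,-2.2,0.1],"angular":[0,0,-1.5]},{"xyz":[2.6,-2.2,0.1],"angular":[0,0,-1.5]},{"xyz":[2.6,-2.2,0.1],"angular":[0,0,-1.5]},{"xyz":[1.5,-1.5,0],"angular":[0,0,-1]}]' && python3 -c "
from g import *
st()
T=place(ps['box'],[[-140-160-44,0,0]])[0];T[2]=.06;print(delta(T,toolR(ps['box'][2]+np.pi/2)))"
```

```text
time: 3.73
position: [0.5281, 0.1728, 0.0757]
tool_rot: [0.221, 1.581, -0.236]
ft_force: [0.9, -0.1, -3.4]
grip_width: 0.245
time: 4.15
position: [0.6495, 0.056, 0.0691]
tool_rot: [0.319, 1.578, -0.349]
ft_force: [-0.3, 0.1, -3.2]
grip_width: 0.248
t 4.15 tcp [0.6495 0.056  0.0691] x [-0.036 -0.012 -0.999] jawyaw -24.31 F [-0.3  0.1 -3.2] q [-0.46  0.48  0.43  1.59 -0.2   1.15 -0.41] w 2.15 cm
(array([ 3.06, -1.04, -0.91]), array([ 0.65, -2.05, -1.03]))
```

```bash
python3 -m handwheel '[{"xyz":[2,-0.7,-0.4],"angular":[0.6,-2.0,-1]},{"xyz":[1,-0.3,-0.5],"angular":[0,0,0]},{"xyz":[0,0,-0.5],"angular":[0,0,0]},{"xyz":[0,0,0],"angular":[0,0,0]}]' && python3 - <<'E'
from g import *
st()
T=place(ps['box'],[[-140-160-44,0,0]])[0];T[2]=.04;print(delta(T,toolR(ps['box'][2]+np.pi/2)))
E
```

```text
time: 4.48
position: [0.6802, 0.0309, 0.0445]
tool_rot: [0.348, 1.548, -0.369]
ft_force: [-2.1, 0.1, -4.5]
grip_width: 0.247
t 4.48 tcp [0.6802 0.0309 0.0445] x [-0.01  -0.012 -1.   ] jawyaw -26.18 F [-2.1  0.1 -4.5] q [-0.41  0.55  0.43  1.56 -0.23  1.1  -0.38] w 2.15 cm
(array([-0.01,  1.47, -0.45]), array([ 0.67, -0.54,  0.85]))
```

```bash
python3 -m handwheel '[{"xyz":[0,1,-0.3],"angular":[0.7,-0.5,0.8]},{"xyz":[0,0,0],"angular":[0,0,0]}]' && python3 - <<'E'
from g import *
st()
T=place(ps['box'],[[-140-160-44,0,0]])[0];T[2]=.04;print(delta(T,toolR(ps['box'][2]+np.pi/2)))
for n in("side","top"):
    d=get_image(n);cv2.imwrite(f"pics/{n}3.png",d["pixels"])
s=get_state();m=R.from_rotvec(s["tool_rot"]).as_matrix();jy=np.arctan2(m[1,2],m[0,2]);yaw=jy-np.pi/2
# expected cassette pose from tool
q=s["position"][:2]+np.array([np.cos(yaw),np.sin(yaw)])*.044
pc=[q[0],q[1],yaw]; zo=(s["position"][2]-.0109)*1000
def dr(im,n,P,col,pose,dz=0):
    P=np.array(P,float);P[:,2]+=dz
    cv2.polylines(im,[np.round((proj(n,place(pose,P))+.5)*4-.5).astype(int)],True,col,1)
for n,(x0,y0) in(("top",(300,110)),("side",(300,160))):
    im=cv2.resize(cv2.imread(f"pics/{n}3.png"),None,fx=4,fy=4,interpolation=cv2.INTER_CUBIC)
    dr(im,n,[[0,-48,26],[130,-48,26],[130,48,26],[0,48,26]],(0,0,255),pc,zo)
    dr(im,n,[[0,-59,44],[0,59,44],[0,59,0],[0,-59,0]],(0,255,0),pc,zo)
    dr(im,n,[[-140,-53,26],[-140,53,26],[-140,53,58],[-140,-53,58]],(0,255,255),ps["box"])
    dr(im,n,[[-290,-48,52],[-140,-48,52],[-140,48,52],[-290,48,52]],(255,255,0),ps["box"])
    cv2.imwrite(f"pics/ov3{n}.png",im[y0*4:y0*4+560,x0*4:x0*4+760])
print(zo)
E
```

```text
time: 4.65
position: [0.6774, 0.0414, 0.0378]
tool_rot: [0.347, 1.549, -0.348]
ft_force: [-0.3, 0.9, -3.9]
grip_width: 0.245
t 4.65 tcp [0.6774 0.0414 0.0378] x [-0.006  0.001 -1.   ] jawyaw -25.35 F [-0.3  0.9 -3.9] q [-0.41  0.55  0.42  1.57 -0.24  1.08 -0.37] w 2.13 cm
(array([0.28, 0.42, 0.22]), array([-0.05, -0.36,  0.02]))
28.319591357641748
```

View pics/ov3top.png

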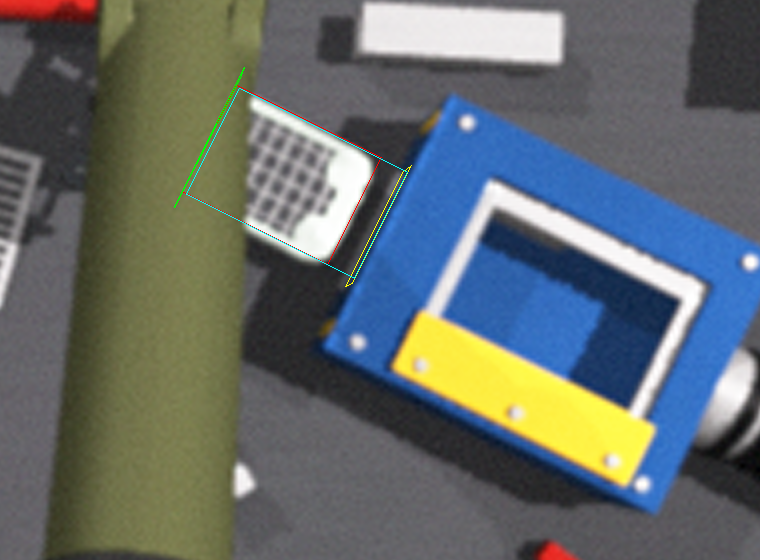

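View pics/ov3side.png

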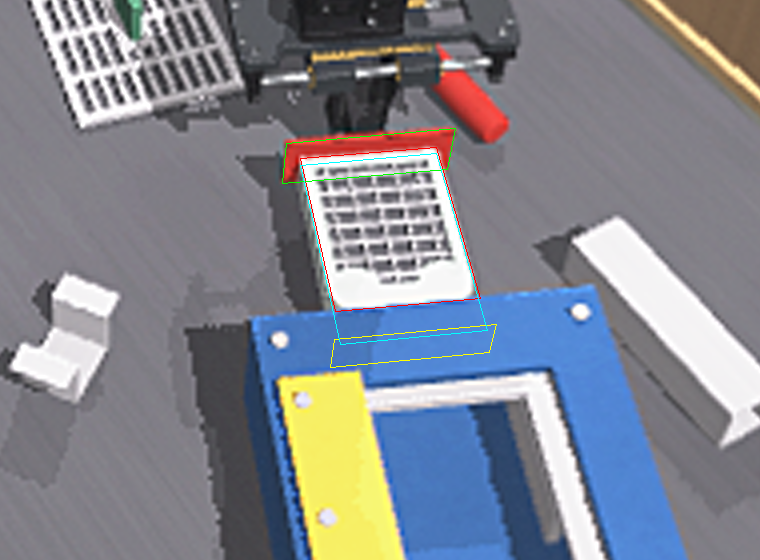

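Measured cassette matches the tool prediction and is centred on the slot corridor within ~1–2 mm. Advancing along the box's x.

```bash
cat > ins.py <<'E'
from g import *
st()
s=get_state();b=ps["box"];c,sn=np.cos(b[2]),np.sin(b[2]);m=R.from_rotvec(s["tool_rot"]).as_matrix()
d=s["position"][:2]-b[:2];bx=c*d[0]+sn*d[1];by=-sn*d[0]+c*d[1]
print("cassette in slot frame: x %.1f y %.1f z %.1f mm"%((bx+.14+.044)*1000,by*1000,(s["position"][2]-.0109-.026)*1000), "F box frame", (c*s["ft_force"][0]+sn*s["ft_force"][1]).round(1),(-sn*s["ft_force"][0]+c*s["ft_force"][1]).round(1))
_,w=delta(s["position"],toolR(b[2]+np.pi/2));print("turn",w)
E
python3 -m handwheel '[{"xyz":[-0.6,-1.2,0.1],"angular":[0,-0.3,0]},{"xyz":[-0.6,-1.3,0],"angular":[0,0,0]}]'>/dev/null && python3 ins.py
```

```text
t 4.92 tcp [0.6667 0.0206 0.0408] x [ 0.003  0.002 -1.   ] jawyaw -24.94 F [-0.2 -0.  -4.5] q [-0.39  0.52  0.42  1.61 -0.24  1.06 -0.34] w 2.17 cm
cassette in slot frame: x -131.6 y -1.4 z 3.9 mm F box frame 0.1 -0.2
turn [-0.12  0.16 -0.39]
```

```bash
python3 -m handwheel '[{"xyz":[-0.25,-0.75,-0.15],"angular":[0,0,-0.4]},{"xyz":[-0.43,-0.9,0],"angular":[0,0,0]},{"xyz":[-0.43,-0.9,0],"angular":[0,0,0]}]'>/dev/null && python3 ins.py
```

```text
t 5.17 tcp [0.6597 0.0065 0.0427] x [ 0.015  0.019 -1.   ] jawyaw -25.06 F [ 3.4  7.8 -3.9] q [-0.37  0.49  0.43  1.64 -0.25  1.04 -0.3 ] w 2.17 cm
cassette in slot frame: x -115.9 y -1.7 z 5.8 mm F box frame -8.5 -0.2
turn [-1.09  0.88 -0.26]
```

```bash
python3 -m handwheel '[{"xyz":[0.1,0,-0.3],"angular":[-1.1,0.9,-0.3]},{"xyz":[0,0,0],"angular":[0,0,0]}]'>/dev/null && python3 ins.py; python3 - <<'E'
from g import *
for n in("side","top"):
    d=get_image(n);cv2.imwrite(f"pics/{n}4.png",d["pixels"])
cv2.imwrite("pics/a4.png",np.hstack([cv2.resize(cv2.imread("pics/side4.png")[180:340,340:500],None,fx=3,fy=3),cv2.resize(cv2.imread("pics/top4.png")[100:260,350:450],None,fx=3,fy=3)]))
E
```

```text
t 5.33 tcp [0.6607 0.0075 0.0408] x [ 0.001  0.002 -1.   ] jawyaw -25.45 F [ 1.7  4.1 -5. ] q [-0.38  0.51  0.43  1.63 -0.24  1.06 -0.33] w 2.15 cm
cassette in slot frame: x -117.2 y -1.2 z 3.9 mm F box frame -4.5 -0.2
turn [-0.13  0.08  0.12]
```

View pics/a4.png

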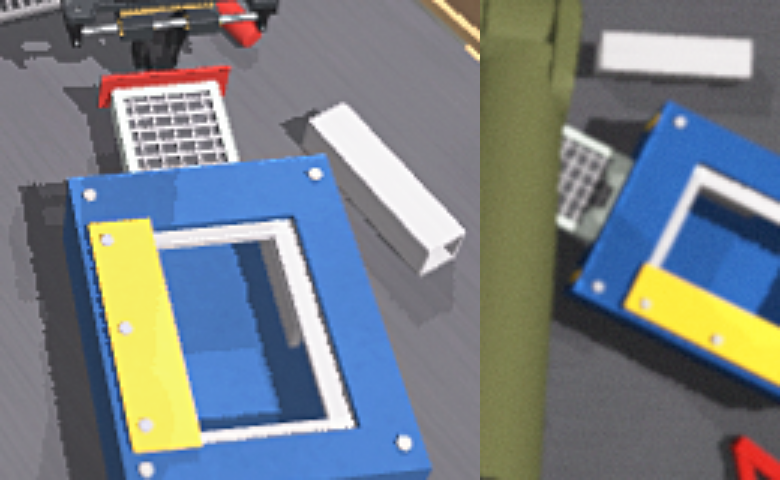

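```bash
python3 -m handwheel '[{"xyz":[-0.2,-0.5,-0.25],"angular":[0,0,0]},{"xyz":[-0.43,-0.9,-0.1],"angular":[-0.3,0.2,0]},{"xyz":[-0.43,-0.9,-0.1],"angular":[-0.3,0.2,0]}]'>/dev/null && python3 ins.py
```

```text
t 5.68 tcp [ 0.6564 -0.0022  0.0397] x [ 0.007  0.007 -1.   ] jawyaw -24.95 F [ 2.2  6.8 -0.8] q [-0.37  0.49  0.43  1.65 -0.24  1.04 -0.3 ] w 2.16 cm
cassette in slot frame: x -106.6 y -1.0 z 2.8 mm F box frame -7.1 -0.9
turn [-0.41  0.39 -0.38]
```

```bash
python3 -m handwheel '[{"xyz":[-0.65,-1.35,-0.05],"angular":[-0.4,0.4,-0.3]},{"xyz":[-0.65,-1.35,-0.05],"angular":[-0.3,0.2,0]}]'>/dev/null && python3 ins.py
```

```text
t 5.85 tcp [ 0.6461 -0.0237  0.0403] x [ 0.001 -0.001 -1.   ] jawyaw -24.85 F [ 0.7  1.3 -4.7] q [-0.35  0.48  0.44  1.67 -0.23  1.04 -0.27] w 2.15 cm
cassette in slot frame: x -82.8 y -1.1 z 3.4 mm F box frame -1.5 0.0
turn [ 0.05  0.08 -0.47]
```

Sliding freely now, under the flap. Continue.

```bash
python3 -m handwheel '[{"xyz":[-0.6,-1.35,-0.1],"angular":[0,0,-0.5]},{"xyz":[-0.65,-1.35,-0.1],"angular":[-0.2,0.2,0]}]'>/dev/null && python3 ins.py
```

```text
t 6.02 tcp [ 0.6334 -0.0515  0.0386] x [-0.001 -0.004 -1.   ] jawyaw -25.25 F [ 1.5  2.3 -4.2] q [-0.32  0.46  0.45  1.7  -0.22  1.03 -0.24] w 2.18 cm
cassette in slot frame: x -52.2 y -0.7 z 1.7 mm F box frame -2.7 0.4
turn [ 0.26 -0.06 -0.07]
```

```bash
python3 -m handwheel '[{"xyz":[-0.6,-1.3,-0.1],"angular":[0,0,-0.3]},{"xyz":[-0.4,-0.9,-0.1],"angular":[-0.2,0.2,0]}]'>/dev/null && python3 ins.py
```

```text
t 6.18 tcp [ 0.6217 -0.0782  0.0368] x [-0.005 -0.01  -1.   ] jawyaw -25.72 F [0.8 4.7 2.7] q [-0.29  0.45  0.46  1.72 -0.22  1.03 -0.2 ] w 2.15 cm
cassette in slot frame: x -23.1 y 0.2 z -0.1 mm F box frame -4.5 -1.3
turn [ 0.55 -0.27  0.39]
```

```bash
python3 -m handwheel '[{"xyz":[-0.3,-0.6,0.05],"angular":[0.3,0,0.3]},{"xyz":[-0.25,-0.5,0],"angular":[0.1,0,0]},{"xyz":[-0.1,-0.2,0],"angular":[0,0,0]}]'>/dev/null && python3 ins.py
```

```text
t 6.43 tcp [ 0.6135 -0.0967  0.0378] x [-0.005 -0.004 -1.   ] jawyaw -25.65 F [ 0.   1.5 -2.6] q [-0.27  0.44  0.47  1.73 -0.22  1.02 -0.17] w 2.16 cm
cassette in slot frame: x -2.9 y 0.7 z 0.9 mm F box frame -1.4 -0.6
turn [ 0.21 -0.26  0.33]
```

Nearly home; press gently until contact.

```bash
python3 -m handwheel '[{"xyz":[-0.15,-0.3,-0.05],"angular":[0.2,-0.2,0.3]},{"xyz":[-0.1,-0.25,-0.05],"angular":[0,0,0]}]'>/dev/null && python3 ins.py && python3 -m handwheel '[{"xyz":[-0.1,-0.25,-0.05],"angular":[0,0,0]},{"xyz":[-0.1,-0.2,-0.05],"angular":[0,0,0]}]'>/dev/null && python3 ins.py;  python3 - <<'E'
from g import *
for n in("side","top"):
    d=get_image(n);cv2.imwrite(f"pics/{n}5.png",d["pixels"])
cv2.imwrite("pics/a5.png",np.hstack([cv2.resize(cv2.imread("pics/side5.png")[200:340,340:500],None,fx=3,fy=3),cv2.resize(cv2.imread("pics/top5.png")[110:250,370:470],None,fx=3,fy=3)]))
E
```

```text
t 6.60 tcp [ 0.6123 -0.0988  0.0373] x [ 0.002  0.006 -1.   ] jawyaw -25.21 F [2.1 9.6 1.5] q [-0.26  0.44  0.47  1.74 -0.23  1.02 -0.15] w 2.15 cm
cassette in slot frame: x -0.5 y 0.4 z 0.4 mm F box frame -9.6 -2.2
turn [-0.32  0.09 -0.11]
t 6.77 tcp [ 0.6124 -0.0987  0.0374] x [ 0.005  0.01  -1.   ] jawyaw -24.96 F [ 2.5  5.4 -0.3] q [-0.25  0.43  0.46  1.74 -0.24  1.02 -0.14] w 2.12 cm
cassette in slot frame: x -0.6 y 0.5 z 0.5 mm F box frame -5.9 -0.0
turn [-0.6   0.28 -0.37]
```

View pics/a5.png

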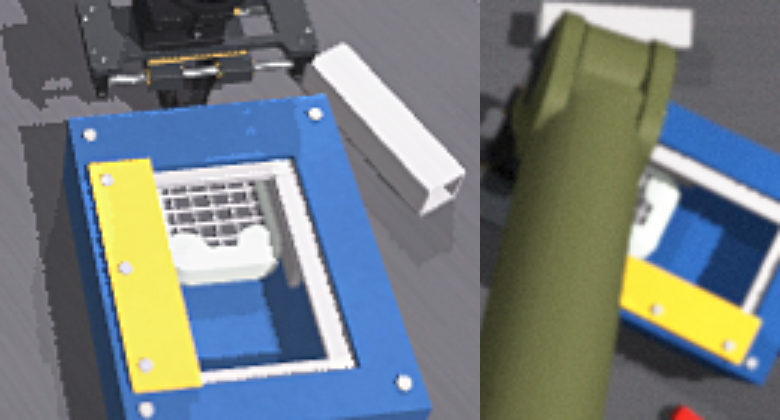

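Face plate is against the front (resisting force, no advance), the nose shows in the recess. Release and raise.

```bash
python3 -m handwheel '[{"xyz":[0,0,0],"angular":[-0.3,0.3,-0.3]},{"xyz":[0,0,0],"angular":[0,0,0]},{"xyz":[0,0,0],"angular":[0,0,0]},{"xyz":[0,0,0],"angular":[0,0,0]}]' 4.5 && python3 ins.py
```

```text
time: 7.2
position: [0.6122, -0.1008, 0.0384]
tool_rot: [0.346, 1.544, -0.344]
ft_force: [0.1, -0.0, -1.3]
grip_width: 0.458
t 7.20 tcp [ 0.6122 -0.1008  0.0384] x [-0.001  0.002 -1.   ] jawyaw -25.20 F [ 0.1 -0.  -1.3] q [-0.26  0.44  0.47  1.74 -0.23  1.02 -0.15] w 3.98 cm
cassette in slot frame: x 1.4 y 1.2 z 1.5 mm F box frame -0.1 0.1
turn [-0.12 -0.05 -0.12]
```

```bash
python3 -m handwheel '[{"xyz":[0.1,0.2,1],"angular":[0,0,0]},{"xyz":[0,0,2],"angular":[0,0,0]},{"xyz":[0,0,3],"angular":[0,0,0]},{"xyz":[0,0,3],"angular":[0,0,0]},{"xyz":[0,0,3],"angular":[0,0,0]}]' && python3 - <<'E'
from g import *
st();g=ps["gr"];T=np.array([g[0],g[1],.12]);print(delta(T,toolR(g[2]+np.pi/2)))
E
```

```text
time: 7.62
position: [0.6057, -0.1012, 0.1569]
tool_rot: [0.345, 1.56, -0.352]
ft_force: [0.3, 0.3, -0.2]
grip_width: 0.517
t 7.62 tcp [ 0.6057 -0.1012  0.1569] x [-0.018 -0.001 -1.   ] jawyaw -25.41 F [ 0.3  0.3 -0.2] q [-0.29  0.32  0.5   1.63 -0.16  1.25 -0.2 ] w 4.50 cm
(array([ 0.29, 33.73, -3.69]), array([ 0.13, -1.02, 10.65]))
```

Now toward the grating.

```bash
python3 -m handwheel '[{"xyz":[0,3,0],"angular":[0,-0.5,1.5]},{"xyz":[0,3.8,0],"angular":[0,0,2]},{"xyz":[0,3.8,0],"angular":[0,0,2]},{"xyz":[0,3.8,0],"angular":[0,0,2]},{"xyz":[0,3.8,0],"angular":[0,0,1]}]' >/dev/null&& python3 -m handwheel '[{"xyz":[0,3.8,-0.3],"angular":[0,0,1]},{"xyz":[0,3.8,-0.3],"angular":[0,0,1]},{"xyz":[0,3,-0.4],"angular":[0,0,0]},{"xyz":[0,2,0],"angular":[0,0,0]},{"xyz":[0,0,0],"angular":[0,0,0]}]' >/dev/null && python3 - <<'E'
from g import *
st();g=ps["gr"];T=np.array([g[0],g[1],.12]);print(delta(T,toolR(g[2]+np.pi/2)))
for n in("side","top"):
    d=get_image(n);cv2.imwrite(f"pics/{n}6.png",d["pixels"])
cv2.imwrite("pics/a6.png",np.hstack([cv2.resize(cv2.imread("pics/side6.png")[90:230,260:400],None,fx=3,fy=3),cv2.resize(cv2.imread("pics/top6.png")[110:250,370:490],None,fx=3,fy=3)]))
E
```

```text
t 8.45 tcp [0.6092 0.209  0.1693] x [ 0.021 -0.002 -1.   ] jawyaw -15.40 F [0.6 0.7 0.5] q [-0.64  0.33  0.33  1.57 -0.1   1.24 -0.57] w 4.47 cm
(array([-0.05,  2.7 , -4.93]), array([0.08, 1.22, 0.64]))
```

View pics/a6.png

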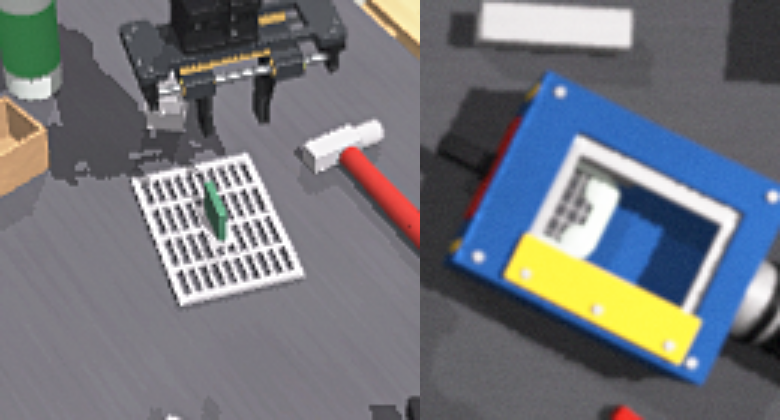

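The cassette sits with its red plate flush at the front. Align over the tab and descend.

```bash
python3 -m handwheel '[{"xyz":[0,1.6,-1.5],"angular":[0,1.2,0.6]},{"xyz":[0,0.6,-2],"angular":[0,0,0]},{"xyz":[0,0,-2],"angular":[0,0,0]},{"xyz":[0,0,-2],"angular":[0,0,0]},{"xyz":[0,0,0],"angular":[0,0,0]}]' >/dev/null&& python3 - <<'E'
from g import *
st();g=ps["gr"];T=np.array([g[0],g[1],.016]);print(delta(T,toolR(g[2]+np.pi/2)))
E
```

```text
t 8.97 tcp [0.6153 0.2114 0.0975] x [ 0.009 -0.01  -1.   ] jawyaw -16.00 F [-0.7 -0.3 -0.7] q [-0.63  0.41  0.32  1.61 -0.13  1.14 -0.56] w 4.51 cm
(array([-0.67,  2.47, -8.15]), array([0.58, 0.49, 1.24]))
```

```bash
python3 -m handwheel '[{"xyz":[-0.6,2.4,0],"angular":[0.6,0.5,1.2]},{"xyz":[0,0.3,0],"angular":[0,0,0]},{"xyz":[0,0,0],"angular":[0,0,0]}]' >/dev/null&& python3 - <<'E'
from g import *
st();g=ps["gr"];T=np.array([g[0],g[1],.016]);print(delta(T,toolR(g[2]+np.pi/2)))
E
```

```text
t 9.22 tcp [0.6116 0.2312 0.1001] x [ 0.001 -0.003 -1.   ] jawyaw -15.34 F [ 0.8 -0.7  1.1] q [-0.65  0.42  0.31  1.6  -0.13  1.15 -0.57] w 4.51 cm
(array([-0.3 ,  0.48, -8.41]), array([0.16, 0.06, 0.58]))
```

```bash
python3 -m handwheel '[{"xyz":[-0.4,0.5,-2],"angular":[0.2,0,0.6]},{"xyz":[0,0.2,-2],"angular":[0,0,0]},{"xyz":[0,0.1,-1.5],"angular":[0,0,0]},{"xyz":[0,0,0],"angular":[0,0,0]}]' >/dev/null&& python3 - <<'E'
from g import *
st();g=ps["gr"];T=np.array([g[0],g[1],.016]);print(delta(T,toolR(g[2]+np.pi/2)))
for n in("side","top"):
    d=get_image(n);cv2.imwrite(f"pics/{n}7.png",d["pixels"])
cv2.imwrite("pics/a7.png",cv2.resize(cv2.imread("pics/side7.png")[100:220,270:400],None,fx=5,fy=5))
E
```

```text
t 9.55 tcp [0.6131 0.2372 0.0518] x [ 0.013  0.004 -1.   ] jawyaw -14.96 F [-0.8 -0.2 -0.9] q [-0.64  0.46  0.3   1.64 -0.15  1.05 -0.56] w 4.51 cm
(array([-0.45, -0.11, -3.58]), array([-0.25,  0.72,  0.2 ]))
```

View pics/a7.png

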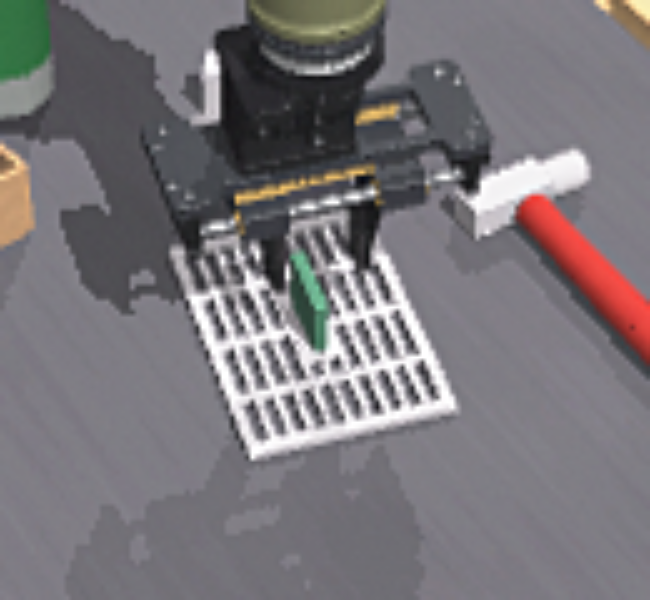

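The fingers are astride the tab (310,300 in the crop), clear of the hammer. Going down.

```bash
python3 -m handwheel '[{"xyz":[-0.4,-0.1,-1.2],"angular":[-0.2,0.7,0.2]},{"xyz":[0,0,-1],"angular":[0,0,0]},{"xyz":[0,0,-0.4],"angular":[0,0,0]},{"xyz":[0,0,0],"angular":[0,0,0]}]' >/dev/null&& python3 - <<'E'
from g import *
st();g=ps["gr"];T=np.array([g[0],g[1],.016]);print(delta(T,toolR(g[2]+np.pi/2)))
E
```

```text
t 9.98 tcp [0.6142 0.236  0.0317] x [ 0.01   0.005 -1.   ] jawyaw -14.88 F [-0.4 -0.5  0.6] q [-0.63  0.49  0.29  1.65 -0.16  1.02 -0.55] w 4.53 cm
(array([-0.56,  0.01, -1.57]), array([-0.28,  0.6 ,  0.11]))
```

```bash
python3 -m handwheel '[{"xyz":[-0.6,0,-1.0],"angular":[-0.3,0.6,0]},{"xyz":[-0.2,0,-0.5],"angular":[0,0.3,0]},{"xyz":[0,0,0],"angular":[0,0,0]}]' >/dev/null&& python3 - <<'E'
from g import *
st();g=ps["gr"];T=np.array([g[0],g[1],.016]);print(delta(T,toolR(g[2]+np.pi/2)))
E
```

```text
t 10.23 tcp [0.6057 0.2359 0.0156] x [-0.006 -0.001 -1.   ] jawyaw -14.89 F [ 0.2 -0.   0.8] q [-0.64  0.5   0.29  1.66 -0.16  1.01 -0.55] w 4.53 cm
(array([0.29, 0.02, 0.04]), array([ 0.05, -0.36,  0.13]))
```

```bash
python3 -m handwheel '[{"xyz":[0.2,0,0],"angular":[0,-0.3,0.1]},{"xyz":[0,0,0],"angular":[0,0,0]},{"xyz":[0,0,0],"angular":[0,0,0]},{"xyz":[0,0,0],"angular":[0,0,0]},{"xyz":[0,0,0],"angular":[0,0,0]}]' 0 55 && python3 -m handwheel '[{"xyz":[0,0,0],"angular":[0,0,0]},{"xyz":[0,0,0],"angular":[0,0,0]}]'>/dev/null; python3 - <<'E'
from g import *
st()
E
```

```text
time: 10.65
position: [0.6077, 0.2362, 0.0153]
tool_rot: [0.201, 1.562, -0.203]
ft_force: [0.1, -0.4, -0.2]
grip_width: 0.227
t 10.82 tcp [0.6079 0.2363 0.0157] x [-0.    -0.001 -1.   ] jawyaw -14.74 F [-0.4 -0.1 -1.3] q [-0.64  0.5   0.29  1.66 -0.16  1.   -0.55] w 0.99 cm
```

```bash
python3 -m handwheel '[{"xyz":[0,0,0.5],"angular":[0,0,0]},{"xyz":[0,0,1.5],"angular":[0,0,0]},{"xyz":[0,0,3],"angular":[0,0,0]},{"xyz":[0,0,3],"angular":[0,0,0]},{"xyz":[0,0,3],"angular":[0,0,0]}]' >/dev/null; python3 -m handwheel '[{"xyz":[0,0,3],"angular":[0,0,0]},{"xyz":[0,0,2],"angular":[0,0,0]},{"xyz":[0,0,0],"angular":[0,0,0]}]' >/dev/null; python3 - <<'E'
from g import *
st();T=place(ps["box"],[[10,15,0]])[0];T[2]=.17;print(delta(T,toolR(ps["box"][2]+np.pi/2)))
E
```

```text
t 11.48 tcp [0.5995 0.2324 0.1754] x [-0.017 -0.009 -1.   ] jawyaw -14.79 F [ 0.9 -0.1 -3.1] q [-0.66  0.35  0.32  1.53 -0.11  1.3  -0.59] w 0.95 cm
(array([ -5.72, -51.32,  -0.54]), array([  0.42,  -1.01, -10.54]))
```

```bash
python3 -m handwheel '[{"xyz":[-0.2,-1.5,0],"angular":[0,-0.5,-0.5]},{"xyz":[-0.4,-3,0],"angular":[0,-0.5,-0.7]},{"xyz":[-0.4,-3.6,0],"angular":[0,0,-0.7]},{"xyz":[-0.4,-3.6,0],"angular":[0,0,-0.7]},{"xyz":[-0.4,-3.6,0],"angular":[0,0,-0.7]}]' >/dev/null; python3 -m handwheel '[{"xyz":[-0.4,-3.6,0],"angular":[0,0,-0.7]},{"xyz":[-0.4,-3.6,0],"angular":[0,0,-0.7]},{"xyz":[-0.4,-3.6,0],"angular":[0,0,-0.7]},{"xyz":[-0.4,-3.6,0],"angular":[0,0,-0.7]},{"xyz":[-0.4,-3.6,0],"angular":[0,0,-0.7]}]'; python3 - <<'E'
from g import *
st();T=place(ps["box"],[[10,15,0]])[0];T[2]=.17;print(delta(T,toolR(ps["box"][2]+np.pi/2)))
E
```

```text
time: 12.32
position: [0.5481, -0.0988, 0.1602]
tool_rot: [0.278, 1.568, -0.287]
ft_force: [1.0, -0.5, -4.0]
grip_width: 0.111
t 12.32 tcp [ 0.5481 -0.0988  0.1602] x [-0.016 -0.003 -1.   ] jawyaw -20.59 F [ 1.  -0.5 -4. ] q [-0.33  0.19  0.52  1.77 -0.09  1.22 -0.15] w 0.97 cm
(array([ -0.59, -18.2 ,   0.98]), array([ 0.12, -0.94, -4.73]))
```

```bash
python3 -m handwheel '[{"xyz":[-0.1,-3.6,0.3],"angular":[0,-0.5,-1]},{"xyz":[-0.1,-3.6,0.3],"angular":[0,-0.5,-1]},{"xyz":[-0.1,-3.6,0.3],"angular":[0,0,-1]},{"xyz":[-0.1,-3,0.3],"angular":[0,0,-1]},{"xyz":[0,-2,0],"angular":[0,0,0]}]' >/dev/null; python3 -m handwheel '[{"xyz":[0,-0.5,0],"angular":[0,0,0]},{"xyz":[0,0,0],"angular":[0,0,0]}]'; python3 - <<'E'
from g import *
st();T=place(ps["box"],[[10,15,0]])[0];T[2]=.14;print(delta(T,toolR(ps["box"][2]+np.pi/2)))
E
```

```text
time: 12.9
position: [0.5301, -0.28, 0.1612]
tool_rot: [0.347, 1.556, -0.36]
ft_force: [-0.2, -0.1, -3.9]
grip_width: 0.114
t 12.90 tcp [ 0.5301 -0.28    0.1612] x [-0.016 -0.005 -1.   ] jawyaw -25.78 F [-0.2 -0.1 -3.9] q [-0.09  0.29  0.63  1.67 -0.17  1.24  0.13] w 0.99 cm
(array([ 1.21, -0.08, -2.12]), array([ 0.3 , -0.89,  0.45]))
```

```bash
cat > gt.py <<'E'
import sys
from g import *
b=ps["box"]; Rb=R.from_euler("z",b[2]); H=.0157
try: off=np.load("off.npy")   # grating origin offset from tool axis, along box x,y (m)
except Exception: off=np.zeros(2)
def goal(th,ye,ze,xe=10):
    Rt=Rb*R.from_euler("x",th,degrees=True)
    c=np.array([xe,ye,ze])/1000+R.from_euler("x",th,degrees=True).apply([0,.065,0])
    tl=c+R.from_euler("x",th,degrees=True).apply([-off[0],-off[1],H])
    p=np.array([b[0],b[1],0])+Rb.apply(tl)
    z=Rt.apply([0,1,0]);x=Rt.apply([0,0,-1]);y=np.cross(z,x)
    return p,R.from_matrix(np.c_[x,y,z])
def cur():
    s=get_state();m=R.from_rotvec(s["tool_rot"])
    Rg=R.from_matrix(np.c_[np.cross(m.apply([0,0,1]),-m.apply([1,0,0])),m.apply([0,0,1]),-m.apply([1,0,0])])
    o=s["position"]+Rg.apply([off[0],off[1],-H])
    bf=lambda P:Rb.inv().apply(P-np.array([b[0],b[1],0]))*1000
    e=(Rb.inv()*Rg).as_euler("zyx",degrees=True)
    F=Rb.inv().apply(s["ft_force"])
    print("t %.2f"%s["time"],"grating org(box)",bf(o).round(1),"edge-",bf(o+Rg.apply([0,-.065,0])).round(1),"edge+",bf(o+Rg.apply([0,.065,0])).round(1),"yaw,pitch,tilt",e.round(2),"Fbox",F.round(1),"w %.2f"%(s["grip_width"]*8.7))
    return o,Rg
if __name__=="__main__":
    cur()
    if len(sys.argv)>3: print("need",*delta(*goal(*map(float,sys.argv[1:]))))
E
python3 gt.py 0 -44 135; python3 gt.py 9 -44 110
```

```text
t 12.90 grating org(box) [ 14.6   3.5 145.5] edge- [ 14.1 -61.5 146.2] edge+ [ 15.1  68.5 144.7] yaw,pitch,tilt [-0.45 -0.65 -0.68] Fbox [ 0.1 -0.1 -3.9] w 0.99
need [ 1.76 -0.34 -1.05] [ 0.3  -0.89  0.45]
t 12.90 grating org(box) [ 14.6   3.5 145.5] edge- [ 14.1 -61.5 146.2] edge+ [ 15.1  68.5 144.7] yaw,pitch,tilt [-0.45 -0.65 -0.68] Fbox [ 0.1 -0.1 -3.9] w 0.99
need [ 1.46 -0.2  -2.55] [-3.58 -9.01  0.5 ]
```

```bash
python3 -m handwheel '[{"xyz":[0.7,0,0],"angular":[-1.8,-4.5,0.3]},{"xyz":[0.7,-0.1,0],"angular":[-1.8,-4.5,0.2]},{"xyz":[0,0,0],"angular":[0,0,0]}]' >/dev/null; python3 gt.py 9 -44 112
```

```text
t 13.15 grating org(box) [  7.1  16.4 139.7] edge- [  7.2 -47.9 129.8] edge+ [  7.   80.6 149.6] yaw,pitch,tilt [ 0.06 -0.08  8.76] Fbox [-0.7 -1.5 -4.3] w 0.98
need [ 0.22 -0.43 -1.75] [-0.03 -0.26 -0.05]
```

```bash
python3 -m handwheel '[{"xyz":[0.2,-0.3,-1],"angular":[0,-0.2,0]},{"xyz":[0,0,0],"angular":[0,0,0]},{"xyz":[0,0,0],"angular":[0,0,0]}]' >/dev/null; python3 - <<'E'
from gt import *
o,Rg=cur();np.savez("cur8.npz",o=o,R=Rg.as_matrix())
sq=lambda x,y,z:np.array([[-x,-y,z],[x,-y,z],[x,y,z],[-x,y,z]])/1000
for n,(x0,y0) in(("top",(370,110)),("side",(340,190))):
    d=get_image(n);cv2.imwrite(f"pics/{n}8.png",d["pixels"])
    im=cv2.resize(d["pixels"],None,fx=4,fy=4,interpolation=cv2.INTER_CUBIC)
    for P,c in((sq(90,65,6),(0,0,255)),):
        cv2.polylines(im,[np.round((proj(n,o+Rg.apply(P))+.5)*4-.5).astype(int)],True,c,1)
    cv2.polylines(im,[np.round((proj(n,place(b,[[-88,-110,100],[108,-110,100],[108,-52,100],[-88,-52,100]]))+.5)*4-.5).astype(int)],True,(255,0,255),1)
    cv2.imwrite(f"pics/ov8{n}.png",im[y0*4:y0*4+560,x0*4:x0*4+640])
E
```

```text
t 13.40 grating org(box) [  3.7  16.9 127.1] edge- [  4.2 -47.4 117.5] edge+ [  3.3  81.1 136.7] yaw,pitch,tilt [0.4  0.23 8.49] Fbox [-0.4  1.2 -2.1] w 0.96
```

View pics/ov8top.png

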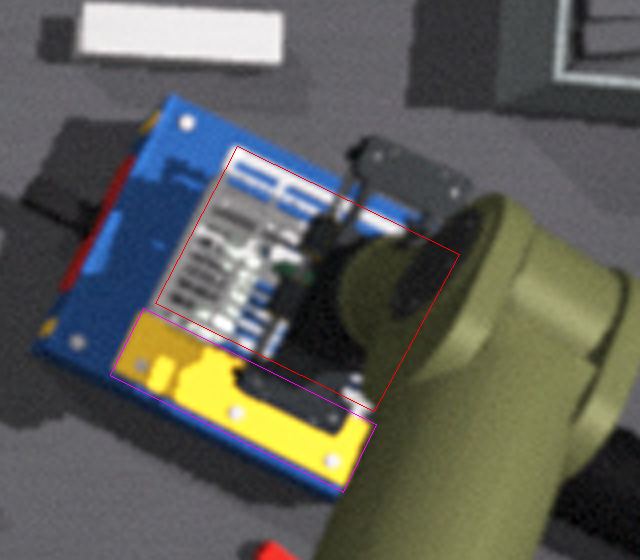

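View pics/ov8side.png

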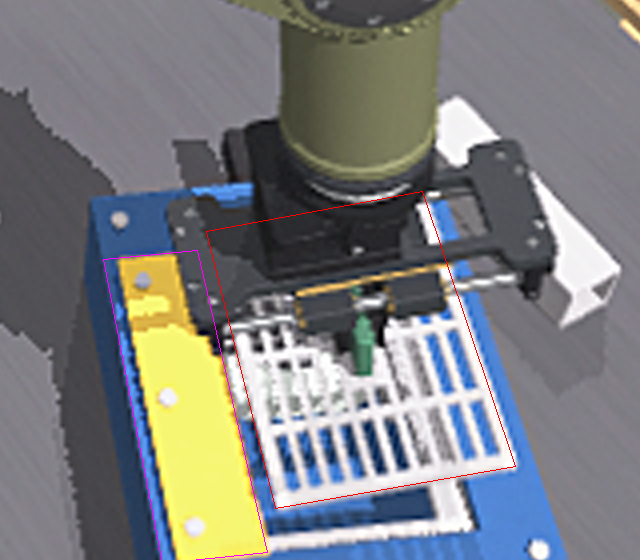

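The grating is held level along the tab with tilt as commanded. It sits about 2 mm toward box −x relative to the tool in both views (top left end at 232,148 against 237,147 predicted). I'll include that offset.

```bash
python3 -c "
import numpy as np;np.save('off.npy',[-.002,0.])"; python3 gt.py 9 -44 105
```

```text
t 13.50 grating org(box) [  2.1  16.9 127. ] edge- [  2.5 -47.4 117.4] edge+ [  1.6  81.2 136.6] yaw,pitch,tilt [0.39 0.2  8.49] Fbox [ 0.5 -0.5 -3.6] w 0.97
need [-0.05 -0.85 -1.19] [-0.34 -0.4  -0.41]
```

```bash
python3 -m handwheel '[{"xyz":[0,-0.8,-0.5],"angular":[-0.3,-0.4,-0.4]},{"xyz":[0,0,-0.5],"angular":[0,0,0]},{"xyz":[0,0,0],"angular":[0,0,0]}]' >/dev/null; python3 gt.py 9 -44 105
```

```text
t 13.75 grating org(box) [ 10.   22.1 116.6] edge- [ 10.  -42.1 106.3] edge+ [ 10.   86.3 126.8] yaw,pitch,tilt [ 0.02 -0.05  9.03] Fbox [ 0.  -0.8 -3.3] w 0.95
need [-0.17  0.08 -0.14] [ 0.06  0.01 -0.01]
```

Well placed. Lower beside the lip to edge height ~88.

```bash
python3 -m handwheel '[{"xyz":[-0.1,0,-0.7],"angular":[0,0,0]},{"xyz":[0,0,-0.7],"angular":[0,0,0]},{"xyz":[0,0,0],"angular":[0,0,0]}]' >/dev/null; python3 gt.py 9 -44 87
```

```text
t 14.00 grating org(box) [ 11.4  21.3 101. ] edge- [ 11.3 -42.9  90.9] edge+ [ 11.4  85.5 111.2] yaw,pitch,tilt [-0.05 -0.09  9.02] Fbox [-0.3  0.5 -3.9] w 1.00
need [-0.04  0.17 -0.39] [ 0.08 -0.02  0.06]
```

```bash
python3 -m handwheel '[{"xyz":[0,0.1,-0.4],"angular":[0,0,0]},{"xyz":[0,0,0],"angular":[0,0,0]}]' >/dev/null; python3 gt.py 9 -62 87
```

```text
t 14.17 grating org(box) [10.5 20.3 95.8] edge- [ 10.4 -43.9  85.7] edge+ [ 10.5  84.5 105.9] yaw,pitch,tilt [-0.06 -0.1   8.94] Fbox [ 0.4  0.1 -3.3] w 0.94
need [-1.62  0.81  0.13] [ 0.05 -0.09  0.07]
```

```bash
python3 -m handwheel '[{"xyz":[-0.7,0.3,0.05],"angular":[0,0,0]},{"xyz":[-0.5,0.25,0.05],"angular":[0,0,0]},{"xyz":[0,0,0],"angular":[0,0,0]}]' >/dev/null; python3 gt.py 9 -63 87
```

```text
t 14.42 grating org(box) [10.7  5.7 96.7] edge- [ 10.6 -58.5  86.6] edge+ [ 10.7  69.9 106.7] yaw,pitch,tilt [-0.05 -0.12  8.9 ] Fbox [-0.4 -0.1 -3.7] w 1.00
need [-0.38  0.25  0.05] [ 0.06 -0.14  0.07]
```

```bash
python3 -m handwheel '[{"xyz":[-0.3,0.2,0],"angular":[0,-0.1,0]},{"xyz":[-0.1,0,0],"angular":[0,0,0]},{"xyz":[0,0,0],"angular":[0,0,0]}]' >/dev/null; python3 gt.py 5 -64 86;  python3 - <<'E'
from gt import *
o,Rg=cur()
sq=lambda x,y,z:np.array([[-x,-y,z],[x,-y,z],[x,y,z],[-x,y,z]])/1000
o_=[]
for n,(x0,y0) in(("top",(375,115)),("side",(345,200))):
    d=get_image(n);cv2.imwrite(f"pics/{n}9.png",d["pixels"])
    im=cv2.resize(d["pixels"],None,fx=3,fy=3,interpolation=cv2.INTER_CUBIC)
    cv2.polylines(im,[np.round((proj(n,o+Rg.apply(sq(90,65,6)))+.5)*3-.5).astype(int)],True,(0,0,255),1)
    o_.append(im[y0*3:y0*3+420,x0*3:x0*3+390])
cv2.imwrite("pics/ov9.png",np.hstack(o_))
E
```

```text
t 14.67 grating org(box) [10.2  0.7 97.7] edge- [ 10.1 -63.5  87.4] edge+ [ 10.2  64.9 108. ] yaw,pitch,tilt [-0.06  0.    9.09] Fbox [ 0.3 -0.3 -4.2] w 0.99
need [ 0.11 -0.03 -0.59] [1.74 3.7  0.06]
t 14.67 grating org(box) [10.2  0.7 97.7] edge- [ 10.1 -63.5  87.4] edge+ [ 10.2  64.9 108. ] yaw,pitch,tilt [-0.06  0.    9.09] Fbox [ 0.3 -0.3 -4.2] w 0.99
```

View pics/ov9.png

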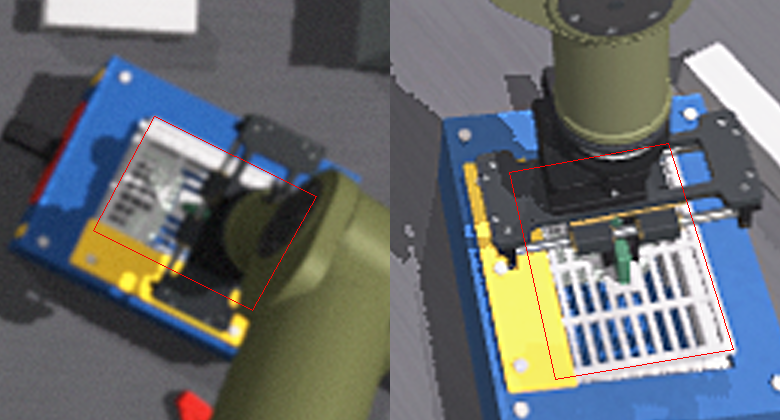

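The −y edge is hidden under the yellow lip (side view 545–575, 300–375). Now lowering the far edge.

```bash
python3 -m handwheel '[{"xyz":[0.05,0,-0.3],"angular":[0.8,1.8,0]},{"xyz":[0.05,0,-0.3],"angular":[0.8,1.8,0]},{"xyz":[0,0,0],"angular":[0,0,0]}]' >/dev/null; python3 gt.py 2 -64 85.5
```

```text
t 15.02 grating org(box) [ 9.3  1.2 92.1] edge- [  9.3 -63.5  86.3] edge+ [ 9.3 65.9 97.9] yaw,pitch,tilt [-0.03 -0.03  5.12] Fbox [-0.3  1.6 -3.3] w 0.94
need [ 0.03 -0.09 -0.43] [1.36 2.81 0.03]
```

```bash
python3 -m handwheel '[{"xyz":[-0.05,-0.05,-0.2],"angular":[0.7,1.4,0]},{"xyz":[0,0,-0.25],"angular":[0.6,1.3,0]},{"xyz":[0,0,0],"angular":[0,0,0]}]' >/dev/null; python3 gt.py 0 -65 84.5
```

```text
t 15.27 grating org(box) [10.1  1.1 87.5] edge- [ 10.  -63.8  85.1] edge+ [10.1 66.1 90. ] yaw,pitch,tilt [-0.02 -0.06  2.19] Fbox [-0.5 -0.6 -3.9] w 0.96
need [-0.04  0.03 -0.3 ] [0.99 1.95 0.02]
```

No contact yet, and the far edge is already below the rim. Finish flattening.

```bash
python3 -m handwheel '[{"xyz":[-0.05,0,-0.2],"angular":[0.6,1.2,0]},{"xyz":[0,0,-0.1],"angular":[0.4,0.8,0]},{"xyz":[0,0,0],"angular":[0,0,0]}]' >/dev/null; python3 gt.py 0 -65 84
```

```text
t 15.52 grating org(box) [10.4  0.3 84.6] edge- [ 10.4 -64.7  84.7] edge+ [10.4 65.3 84.5] yaw,pitch,tilt [-0.03 -0.01 -0.07] Fbox [-0.   0.  -3.4] w 0.96
need [-0.01  0.05 -0.06] [-0.02 -0.07  0.03]
```

```bash
python3 -m handwheel '[{"xyz":[0,0,-0.15],"angular":[0,0,0]},{"xyz":[0,0,-0.1],"angular":[0,0,0]}]' >/dev/null; python3 gt.py 0 -65 84;python3 -m handwheel '[{"xyz":[0,0,-0.1],"angular":[0,0,0]},{"xyz":[0,0,0],"angular":[0,0,0]}]' >/dev/null; python3 gt.py 0 -65 84;
```

```text
t 15.68 grating org(box) [10.5  0.6 84. ] edge- [ 10.4 -64.4  84.1] edge+ [10.5 65.6 83.9] yaw,pitch,tilt [-0.03  0.03 -0.06] Fbox [-0.2 -3.4  4.6] w 0.95
need [-0.03  0.07  0.  ] [-0.05 -0.04  0.03]
t 15.85 grating org(box) [10.5  0.7 84.2] edge- [ 10.5 -64.3  84.2] edge+ [10.6 65.7 84.2] yaw,pitch,tilt [-0.05  0.08  0.01] Fbox [-0.5  0.2 -3.8] w 0.94
need [-0.04  0.08 -0.02] [-0.06  0.04  0.05]
```

Ledge contact was felt (Fz went from −3.4 to +4.6 N at height 84). Press to seat lightly, release with a small opening, then look.

```bash
python3 -m handwheel '[{"xyz":[0,0,-0.1],"angular":[0,0,0]},{"xyz":[0,0,0],"angular":[0,0,0]},{"xyz":[0,0,0],"angular":[0,0,0]},{"xyz":[0,0,0],"angular":[0,0,0]}]' 3.5 >/dev/null; python3 gt.py; python3 -m handwheel '[{"xyz":[0,0,1],"angular":[0,0,0]},{"xyz":[0,0,2],"angular":[0,0,0]},{"xyz":[0,0,3],"angular":[0,0,0]},{"xyz":[0,0,3],"angular":[0,0,0]},{"xyz":[0,0,3],"angular":[0,0,0]}]'
```

```text
t 16.18 grating org(box) [10.6  2.6 84. ] edge- [ 10.6 -62.4  83.6] edge+ [10.7 67.6 84.3] yaw,pitch,tilt [-0.05  0.08  0.31] Fbox [ 0.4  0.5 -0.2] w 2.86
time: 16.6
position: [0.525, -0.2758, 0.2188]
tool_rot: [0.349, 1.55, -0.348]
ft_force: [0.6, 0.1, 0.5]
grip_width: 0.404
```

```bash
python3 -m handwheel '[{"xyz":[0,3.5,1],"angular":[0,0,0]},{"xyz":[0,3.8,1],"angular":[0,0,0]},{"xyz":[0,3.8,0],"angular":[0,0,0]},{"xyz":[0,3.8,0],"angular":[0,0,0]},{"xyz":[0,3.8,0],"angular":[0,0,0]}]' >/dev/null; python3 -m handwheel '[{"xyz":[-1,3.5,0],"angular":[0,0,0]},{"xyz":[-1,3.5,0],"angular":[0,0,0]},{"xyz":[-1,3.5,0],"angular":[0,0,0]},{"xyz":[0,2,0],"angular":[0,0,0]},{"xyz":[0,0,0],"angular":[0,0,0]}]';python3 - <<'E'
from gt import *
st()
sq=lambda x0,x1,y0,y1,z:[[x0,y0,z],[x1,y0,z],[x1,y1,z],[x0,y1,z]]
for n,(x0,y0) in(("top",(375,115)),("side",(345,210))):
    d=get_image(n);cv2.imwrite(f"pics/{n}10.png",d["pixels"])
    im=cv2.resize(d["pixels"],None,fx=4,fy=4,interpolation=cv2.INTER_CUBIC)
    cv2.imwrite(f"pics/fin_{n}_raw.png",im[y0*4:y0*4+560,x0*4:x0*4+600])
    for P in(sq(-80,100,-65,65,90),sq(-15,35,-5,5,130)):
        cv2.polylines(im,[np.round((proj(n,place(b,P))+.5)*4-.5).astype(int)],True,(0,0,255),1)
    cv2.imwrite(f"pics/fin_{n}.png",im[y0*4:y0*4+560,x0*4:x0*4+600])
E
```

```text
time: 17.43
position: [0.4947, 0.0414, 0.2609]
tool_rot: [0.357, 1.517, -0.356]
ft_force: [-0.3, 0.2, -0.4]
grip_width: 0.398
t 17.43 tcp [0.4947 0.0414 0.2609] x [ 0.024 -0.005 -1.   ] jawyaw -26.16 F [-0.3  0.2 -0.4] q [-0.52 -0.06  0.36  1.79  0.03  1.38 -0.62] w 3.46 cm
```

View pics/fin_top.png

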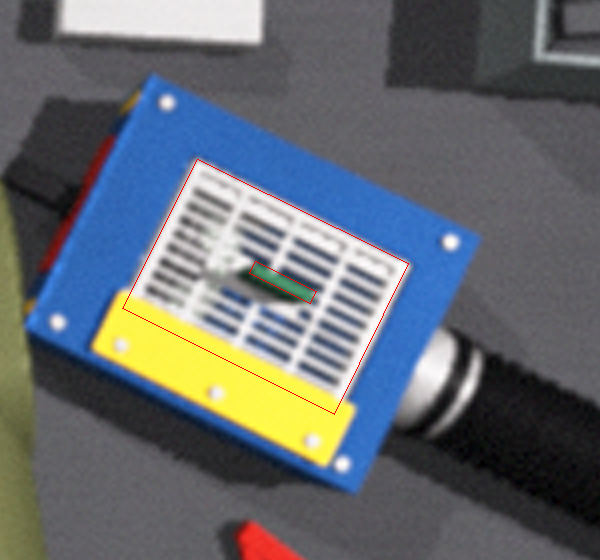

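View pics/fin_side.png

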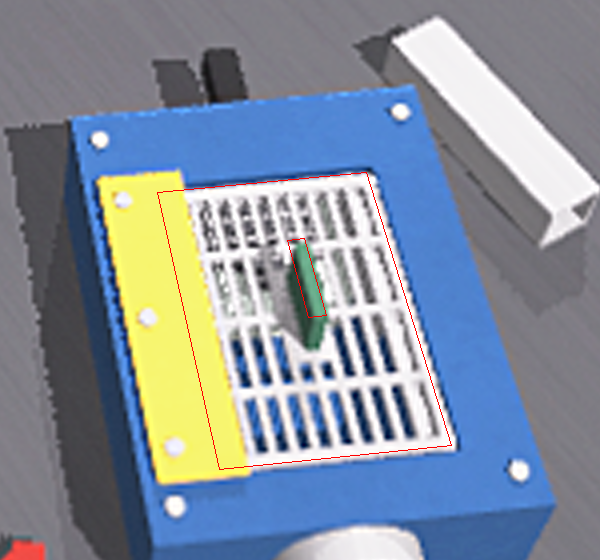

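View pics/top10.png

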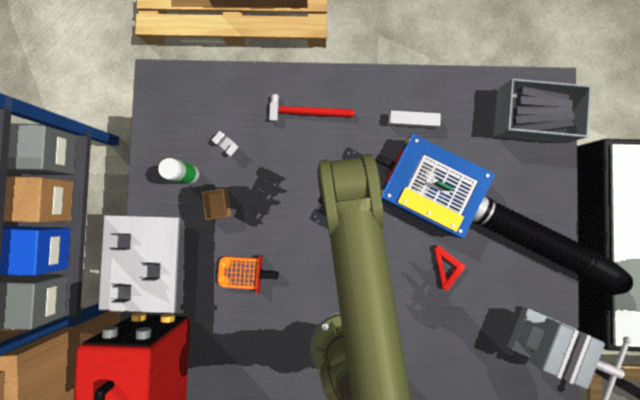

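The grating lies flat under the lip with its outline on the prediction, and the bystanders are at their original pixels. One last check on the face-plate gap.

```bash
python3 - <<'E'
from gt import *
im=cv2.resize(cv2.imread("pics/top10.png"),None,fx=8,fy=8,interpolation=cv2.INTER_CUBIC)
for dx,c in((0,(0,255,0)),(-4,(0,255,255)),(-8,(255,255,0))):
    cv2.polylines(im,[np.round((proj("top",place(b,[[-140+dx,-59,70],[-140+dx,59,70]]))+.5)*8-.5).astype(int)],False,c,1)
cv2.polylines(im,[np.round((proj("top",place(b,[[-208,-11,64],[-208,11,64],[-144,11,64],[-144,-11,64]]))+.5)*8-.5).astype(int)],True,(0,0,255),1)
cv2.imwrite("pics/fin_plate.png",im[125*8:200*8,370*8:440*8])
E
```

```text
(no output)
```

View pics/fin_plate.png

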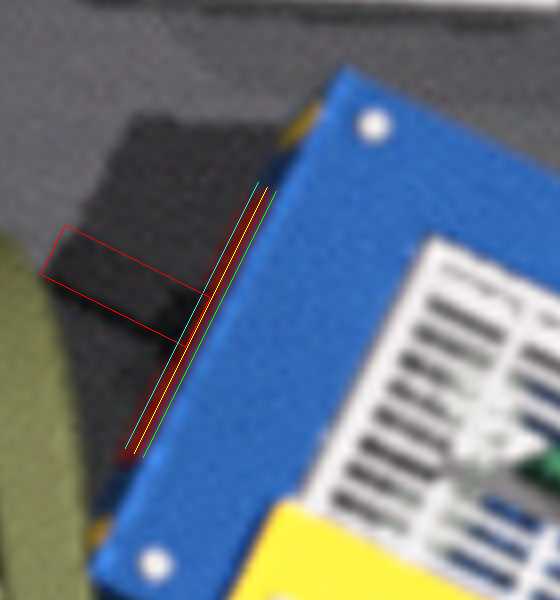

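The red plate's outer edge reads near the tolerance, but the box fit is biased by about 1 px here. I'll measure it relative to the box's own edge with averaged profiles.

```bash
cat > plate.py <<'E'
import sys
from gt import *
im=cv2.GaussianBlur(cv2.imread(sys.argv[1]),(3,3),0.5).astype(np.float32)
def prof(z,ys,xs):
    out=[]
    for x in xs:
        q=proj("top",place(b,[[x,y,z] for y in ys])).astype(np.float32)
        out.append(cv2.remap(im,q[:,0].reshape(-1,1),q[:,1].reshape(-1,1),cv2.INTER_LINEAR).reshape(-1,3).mean(0))
    return np.array(out)
xs=np.arange(-165,-125,.5)
def cross(v,lo,hi): # half level crossing
    t=(lo+hi)/2;i=np.where((v[:-1]<t)&(v[1:]>=t))[0];return xs[i]+.5*(t-v[i])/(v[i+1]-v[i])
for nm,ys in(("y+",np.arange(20,50,2)),("y-",np.arange(-50,-20,2))):
    p=prof(92,ys,xs);bl=p[:,0]
    print(nm,"blue edge at",cross(bl,bl[xs<-155].mean(),bl[xs>-130].mean()))
    p=prof(70,ys,xs);r=p[:,2]-p[:,1]
    print("  red profile",[(x,int(v)) for x,v in zip(xs[::3],r[::3])])
    print("  red outer",cross(r,r[xs<-158].mean(),r.max()))
E
python3 plate.py pics/top10.png
```

```text
y+ blue edge at [-142.3971515]
  red profile [(np.float64(-165.0), 1), (np.float64(-163.5), 0), (np.float64(-162.0), 0), (np.float64(-160.5), 0), (np.float64(-159.0), 0), (np.float64(-157.5), 0), (np.float64(-156.0), 1), (np.float64(-154.5), 3), (np.float64(-153.0), 9), (np.float64(-151.5), 19), (np.float64(-150.0), 34), (np.float64(-148.5), 51), (np.float64(-147.0), 66), (np.float64(-145.5), 75), (np.float64(-144.0), 74), (np.float64(-142.5), 58), (np.float64(-141.0), 32), (np.float64(-139.5), 0), (np.float64(-138.0), -27), (np.float64(-136.5), -46), (np.float64(-135.0), -56), (np.float64(-133.5), -58), (np.float64(-132.0), -57), (np.float64(-130.5), -56), (np.float64(-129.0), -55), (np.float64(-127.5), -54), (np.float64(-126.0), -54)]
  red outer [-149.61148745]
y- blue edge at [-142.61905718]
  red profile [(np.float64(-165.0), 0), (np.float64(-163.5), 0), (np.float64(-162.0), 0), (np.float64(-160.5), 0), (np.float64(-159.0), 0), (np.float64(-157.5), 0), (np.float64(-156.0), 0), (np.float64(-154.5), 2), (np.float64(-153.0), 7), (np.float64(-151.5), 18), (np.float64(-150.0), 33), (np.float64(-148.5), 50), (np.float64(-147.0), 66), (np.float64(-145.5), 76), (np.float64(-144.0), 76), (np.float64(-142.5), 61), (np.float64(-141.0), 33), (np.float64(-139.5), 0), (np.float64(-138.0), -28), (np.float64(-136.5), -47), (np.float64(-135.0), -56), (np.float64(-133.5), -57), (np.float64(-132.0), -57), (np.float64(-130.5), -56), (np.float64(-129.0), -56), (np.float64(-127.5), -55), (np.float64(-126.0), -55)]
  red outer [-149.50772271]
```

```bash
cat >> plate.py <<'E'
from scipy.special import ndtr
from scipy.optimize import curve_fit
for ys in(np.arange(20,50,2),np.arange(-50,-20,2)):
    f=lambda x,e,s,A,w,B:A*(ndtr((x-e)/s)-ndtr((x-e-w)/s))+B*ndtr((x-e-w)/s)
    p92=prof(92,ys,xs);p=prof(70,ys,xs);r=p[:,2]-p[:,1]
    bl=p92[:,0];g=lambda x,e,s,a,c:a+c*ndtr((x-e)/s)
    eb,_=curve_fit(g,xs,bl,[-142,2,50,100])
    for w in(4,5,6.6):
        h=lambda x,e,A,B:f(x,e,eb[1],A,w,B)
        q,_=curve_fit(h,xs,r,[-147,120,-57]);res=r-h(xs,*q)
        print("w",w,"blue",eb[:2].round(2),"outer",q.round(2),"x in slot",(q[0]-eb[0]+4).round(2),"rms",res.std().round(2))
E
python3 plate.py pics/top10.png|grep w\ ; echo; python3 plate.py pics/top6.png|grep w\ 
```

```text
w 4 blue [-142.44    1.91] outer [-145.96  144.93  -48.42] x in slot 0.48 rms 14.49
w 5 blue [-142.44    1.91] outer [-146.57  120.35  -49.44] x in slot -0.14 rms 12.72
w 6.6 blue [-142.44    1.91] outer [-147.59   97.55  -51.3 ] x in slot -1.15 rms 9.36
w 4 blue [-142.67    2.  ] outer [-145.97  152.46  -49.3 ] x in slot 0.7 rms 13.5
w 5 blue [-142.67    2.  ] outer [-146.58  125.84  -50.29] x in slot 0.09 rms 11.76
w 6.6 blue [-142.67    2.  ] outer [-147.59  101.09  -52.12] x in slot -0.91 rms 8.41

w 4 blue [-142.41    1.88] outer [-145.99  147.17  -49.2 ] x in slot 0.42 rms 14.86
w 5 blue [-142.41    1.88] outer [-146.61  122.35  -50.26] x in slot -0.2 rms 13.01
w 6.6 blue [-142.41    1.88] outer [-147.62   99.3   -52.19] x in slot -1.21 rms 9.5
w 4 blue [-142.74    2.  ] outer [-145.98  155.35  -50.13] x in slot 0.76 rms 13.72
w 5 blue [-142.74    2.  ] outer [-146.59  128.2   -51.15] x in slot 0.15 rms 11.94
w 6.6 blue [-142.74    2.  ] outer [-147.59  102.95  -53.01] x in slot -0.85 rms 8.55
```

The plate reads between about +0.5 and −1.2 mm from home, the same as straight after its release. That agrees with the contact felt when it went home, so I'm handing in.

```bash
python3 -c "
from bench import *
print(close_job()); print(get_state()['time'])"
```

```text
the job is handed in; nothing more can be done
None
the job is handed in; nothing more can be done
```

I pushed the grey mesh cassette into the slot until its face plate stopped against the front, then released it. I then hooked the grating under the yellow lip at about 9° tilt, lowered it flat onto the ledge and let go. The job was handed in at about 17.5 s of the 58 s allowed; no verdict was reported.

**Cassette:**
- When it went home, the pushing force rose to 9.6 N and it stopped advancing.
- In the last top view, the first plain edge reading put the plate 3.1 mm short, close to the 4 mm limit. A blur-corrected fit gave about +0.7 to −1.2 mm from home, and I trusted that one because it agrees with the stop. The residuals of that fit were fairly large.
- I could not see the flap lying on the cassette in either camera. I judged it open only from the way the cassette slid under it.

**Grating:** The ledge contact was felt at height 84 mm. The final outline matches the seat in both views, with the near edge hidden under the lip.

**Everything else:** In the last top view, the bystanders I could see and the orange look-alike sit at their starting positions. The arm covered one bracket there, and I did not check it again.

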